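# Tare a batch of custard pots on the kitchen scale

## Robot

A 7-joint arm with a two-finger parallel gripper is mounted at the origin on the work surface. World frame = base frame: x ahead of the robot, y to its left, z up, the work surface at z = 0. Lengths are in m, angles in rad, forces in N, time in s.
With the tool pointing down it reaches from about 0.4 to 0.85 m from the base axis. Payload 10.4 kg.
Tool frame: the origin (TCP) lies between the finger pads; the fingertips stand 11 mm ahead of it and the grasp point (between the pads) lies 8 mm behind it; x points along the fingers, y is the direction in which the jaws open and shut, and the axes are right-handed (so a half turn about x gives the same grasp; the last joint's range is limited). The gripper opens to 87 mm and grips with 3 to 60 N. Pads are 19 mm wide; open, the fingers measure 117 mm over their backs; the gripper's body (75 mm by 190 mm) begins 51 mm behind the grasp point.
Start: joints at [-1.265, 0.332, -0.065, 1.46, 0.022, 1.35, -0.088], TCP at [0.202, 0.592, 0.234] pointing down, gripper open.
Joint ranges: [-2.6, 2.6], [-0.5, 2.12], [-1.47, 1.34], [0.16, 2.42], [-1.27, 4.41], [0.06, 2.06], [-2.6, 2.6]. Speed limits (rad/s): [2.22, 2.22, 2.79, 2.79, 3.14, 3.14, 3.14].

## Interface

Orientations are given as a unit quaternion [x, y, z, w].
In Python, from bench import * gives the robot as it stands.
- The arm moves only by the shell command python3 -m creep 'ROWS' [FORCE]. ROWS is JSON, a list of rows, each an object of numbers: "rx", "ry", "rz": the turn, a rotation vector about the world's x, y, z in units of 2 pi rad (1.0 is 2 pi rad); "dx", "dy", "dz": the shift along the world's x, y, z in units of 30 mm (1.0 is 30 mm); "fingers": the opening, from -1 (shut) to 1 (fully open), so that 0 is half open. In form: [{"rx": .., "ry": .., "rz": .., "dx": .., "dy": .., "dz": .., "fingers": ..}, ...]. A call has 1 to 10 rows; each row shifts and turns the commanded pose from where the row before left it; what a row does not reach is not made up. A row lasts 1/8 s, in which the tool goes at most 62.5 mm and 10.7 degrees, less where a joint would pass 70% of its speed; a pose out of reach is approached as far as the arm can. A call with a number of a shift or a turn outside -1 to 1 is refused whole. A call with a gripper value outside its range is refused whole. The fingers move at their own pace and stop on an object; FORCE is the grip in N (left out, the last holds). Time passes only in rows, so rows that do not move let the fingers close. It gives the time, the measured TCP pose, the force and the opening at its end, in the units of the state.
- read_state(): the state, without advancing time (a new reading comes with each control period).
- camera(name): name is "scene" or "top" or "wrist"; returns (picture, depth): 384x512x3 uint8, red, green, blue; 384x512 float32, m along the optical axis (not along the pixel's ray), 0 where there is no reading.
- calibration(name): a dict with "vertical_fov" (degrees; the focal length in pixels is half the picture's height over the tangent of half this angle, whatever the lens; pixels are square), "cx", "cy" (the principal point, pixels), "k1" (the pictures are not rectified: a ray, as slopes to the right and down, at radius r is drawn at 1 + k1 r^2 times it, then the intrinsics apply), "rvec" (rotation vector, rad) and "tvec" (3), from world to camera coordinates, as OpenCV has them. Camera axes: x right, y down, z forward; pixel columns grow to the right and rows downward; lengths in m; the calibration is good to about 2 mm. A picture is of the moment at which its call begins: read the wrist's pose just before it. calibration takes no time and is no camera call; for the wrist camera it gives the pose at the moment of the call.
- close_job(): hands the job in, once; it reports no verdict.
The state is a dict: "time": time; "joint_positions": joint angles; "joint_vel": joint speeds; "joint_torque": joint torques, N m; "ee_pos": TCP position; "eef_rot": TCP orientation; "ft_force": force on the tool from outside, world axes, zero at the start; "torque": the same for the moment, N m; "width": finger opening in m.
Only numpy, scipy, OpenCV 4.12 (cv2) and the standard library are available. Lean on these libraries where they do the work, as an engineer would, in place of code of your own. Each camera call takes 0.05 s, during which the arm holds its last target. There are 200 camera calls.

## Task

Get the scale ready for portioning custard: move the serving spoon off the weighing tray to lie in the red spoon holder, and gently stand every white custard pot upright on the floor of the tray. With the empty pots on it, turn the bezel of the large dial until its zero line meets the pointer, turn the small portion tally dial all the way back to its zero stop, and leave the salt shaker and the mug where they are.

Things in the scene. Friction and masses are not known exactly. Their poses are not given: they have to be found in the camera images.
- pot0: straight-sided white ceramic custard pot, open at the top, outside diameter 53 mm at the foot and 56 mm at the rim, 60 mm high, wall 4 mm, 0.1 to 0.2 kg; origin at the centre of its underside, z up. Two to four of the four pots are on the worktop in any run, the others are absent (None)
- pot1: straight-sided white ceramic custard pot, open at the top, outside diameter 53 mm at the foot and 56 mm at the rim, 60 mm high, wall 4 mm, 0.1 to 0.2 kg; origin at the centre of its underside, z up. Two to four of the four pots are on the worktop in any run, the others are absent (None)
- pot2: straight-sided white ceramic custard pot, open at the top, outside diameter 53 mm at the foot and 56 mm at the rim, 60 mm high, wall 4 mm, 0.1 to 0.2 kg; origin at the centre of its underside, z up. Two to four of the four pots are on the worktop in any run, the others are absent (None)
- pot3: straight-sided white ceramic custard pot, open at the top, outside diameter 53 mm at the foot and 56 mm at the rim, 60 mm high, wall 4 mm, 0.1 to 0.2 kg; origin at the centre of its underside, z up. Two to four of the four pots are on the worktop in any run, the others are absent (None)
- spoon: black nylon serving spoon lying flat, 190 mm long, 70 g; origin at mid-length on its underside, x from handle to bowl, z up. Handle a bar 18 mm wide, 14 mm thick, x = -95 to +39 mm (grip near x = 0, its centre of mass); round shallow bowl 64 mm across at x = +63 mm, 14 mm high. It starts lying in the scale's tray, roughly along the tray's long side
- spoon_bowl (a point): centre of the spoon's bowl, 63 mm along x from the spoon's middle, 7 mm above its underside
- spoon_end (a point): handle end of the spoon, 85 mm back along x from the spoon's middle, 7 mm above its underside
- holder: red ceramic spoon holder, a fixed shallow oblong dish 250 x 100 x 22 mm, open at the top, walls 6 mm (inside 238 x 88 mm), floor about 6 mm thick; origin at the centre of its underside, x along its length, z up
- scale: white dial kitchen scale, fixed; housing 340 (x) x 230 mm (y), top at 45 mm; origin at the centre of its underside, x from the dials towards the tray, z up. Weighing tray on the +x half, centred at x = +70, y = 0; dials on the -x half: large zeroing dial (face 124 mm) at x = -105, y = +52 mm, small portion tally (face 90 mm) at x = -105, y = -62 mm
- tray_floor (a point): centre of the inner floor of the aluminium weighing tray, axes as the scale's. Inside 180 mm (x) x 220 mm (y), rim 11 mm above the floor and 5 mm thick. The unloaded floor is 67 mm above the worktop; it sinks on a damped spring of 1225 N/m (8 mm per kg), bottoming after 12.8 mm
- pointer (a joint): angle of the scale's black pointer, rad, growing clockwise seen from above; 0 with the tray empty, 3.5 rad per kg on the tray, full scale 5.2 rad. It lies on the large white dial face below the bezel and points along the scale's +x at 0
- pointer_tip (a point): tip of the pointer, 57 mm from the dial's axis
- bezel (a joint): angle of the zero bezel on the large dial, rad, growing clockwise seen from above; turns from -1.9 to 4.2 with about 0.04 N m of friction and stays where left. Its white zero line points along the scale's +x at 0, so the scale reads zero when this joint equals pointer. Turning the bezel does not move the pointer
- bezel_zero (a point): outer end of the bezel's white zero line, 36 mm from the dial's axis; its x axis points outward along the line, z up
- bezel_grip (a point): grip point of the bezel's knob, on its axis at 81 mm above the worktop; x along the black bar grip, 50 mm long, 14 mm wide, standing from 57 to 89 mm above the worktop on a dark disc of 72 mm diameter. The white zero line runs from the middle of the bar along +x
- tally (a joint): angle of the portion tally's knob, rad, growing clockwise seen from above; it turns from its zero stop at 0 to 2.9, with friction of about 0.04 N m, and stays where it is left. At 0 its white line points along the scale's +x, to the thick black mark; turn it counter-clockwise to come back to the stop
- tally_grip (a point): grip point of the tally's knob, on its axis at 77.5 mm above the worktop; x along the black bar grip, 46 mm long, 14 mm wide, standing from 53.5 to 85.5 mm above the worktop on a dark disc of 56 mm diameter; the white line is on its +x half
- shaker: salt shaker, 44 mm across, 90 mm high; a bystander, origin at the centre of its underside
- mug: terracotta mug, 84 mm across, 90 mm high; a bystander, origin at the centre of its underside
Not all that is in view belongs to the job. What is shaped like the spoon but purple is not meant.

How it is judged:
By the outcome, as a careful person would: the job done as asked, in the order asked, and still so for the second after the job is handed in, with the robot touching nothing.
Of pot0, pot1, pot2, pot3 only 2 to 4 are there at a start; the rules pass over those that are not, and their reading is None.
At some moment in a run one of pot0, pot1, pot2, pot3, spoon may be knocked a few centimetres aside while the robot is not near it.
It also fails if it takes over 210 s, if anything falls off the work surface, if the arm or the gripper's body presses on something with over 40 N, if the wrist force passes 120 N, or if a joint passes its speed limit or range.

## Working session

There is one attempt and no reset: what is moved stays moved. The work goes in short steps, Python scripts to look and compute and a shell command to move; the robot and the scene stay as the last step left them, time stands still between calls to the robot, and variables do not carry over. Pictures are saved under pics/ and viewed, about 12 in all and at most 16, crops included, and the job is handed in when it is done.

```bash
ls; mkdir -p pics; cat > h.py <<'E'
from bench import *
import numpy as np, cv2
from scipy.spatial.transform import Rotation as R
def cam(n):
    c=calibration(n); p,d=camera(n); return p,d,c
def cloud(d,c):
    h,w=d.shape; f=h/2/np.tan(np.radians(c["vertical_fov"])/2)
    K=np.array([[f,0,c["cx"]],[0,f,c["cy"]],[0,0,1]])
    g=np.stack(np.meshgrid(np.arange(w),np.arange(h)),-1).reshape(-1,1,2).astype(float)
    s=cv2.undistortPoints(g,K,np.array([c["k1"],0,0,0,0.])).reshape(h,w,2)
    P=np.dstack([s*d[...,None],d])
    Rm=R.from_rotvec(np.ravel(c["rvec"])).as_matrix()
    X=(P-np.ravel(c["tvec"]))@Rm
    X[d==0]=np.nan
    return X
def save(n,p,s=1.5):
    cv2.imwrite("pics/"+n+".png",cv2.resize(p[...,::-1],None,fx=s,fy=s))
E
python3 - <<'E'
from h import *
for n in ["top","scene"]:
    p,d,c=cam(n); save(n+"0",p); np.savez(n+"0.npz",p=p,X=cloud(d,c)); print(n,c)
print(read_state())
E
```

```text
pics
top {'vertical_fov': 46.08741271724469, 'cx': 257.14829271280337, 'cy': 189.37182124729003, 'k1': 0.008084799604123727, 'rvec': array([ 2.15418206, -2.12550207,  0.14108786]), 'tvec': array([0.0155335 , 0.4615274 , 1.54500139])}
scene {'vertical_fov': 48.89523713628718, 'cx': 249.17706308226894, 'cy': 185.97035064032494, 'k1': -0.15957186192255057, 'rvec': array([ 2.11818759,  1.58229763, -0.48637557]), 'tvec': array([-0.13018136, -0.30509174,  1.57754449])}
{'time': 0.1, 'joint_positions': array([-1.26458847,  0.33280443, -0.06471976,  1.46085195,  0.02162155,
        1.34985825, -0.08855151]), 'joint_vel': array([ 1.53365435e-03, -1.42240588e-03, -2.64388916e-03, -3.55955024e-03,
       -6.37357477e-04, -4.21025323e-04,  4.27732722e-05]), 'joint_torque': array([ 2.21114868e-03, -6.24528766e+01,  2.50955368e-02, -3.90714920e+01,
       -6.14546123e-02,  3.65517160e-02,  3.69534973e-05]), 'ee_pos': array([0.20171669, 0.5912188 , 0.23283875]), 'eef_rot': array([ 0.11530051,  0.69761861, -0.11616203,  0.69752452]), 'ft_force': array([-0.07834195,  0.84777262,  0.50238556]), 'torque': array([ 0.00180431,  0.00799762, -0.05192078]), 'width': 0.08672843519726979}
```

View pics/top0.png

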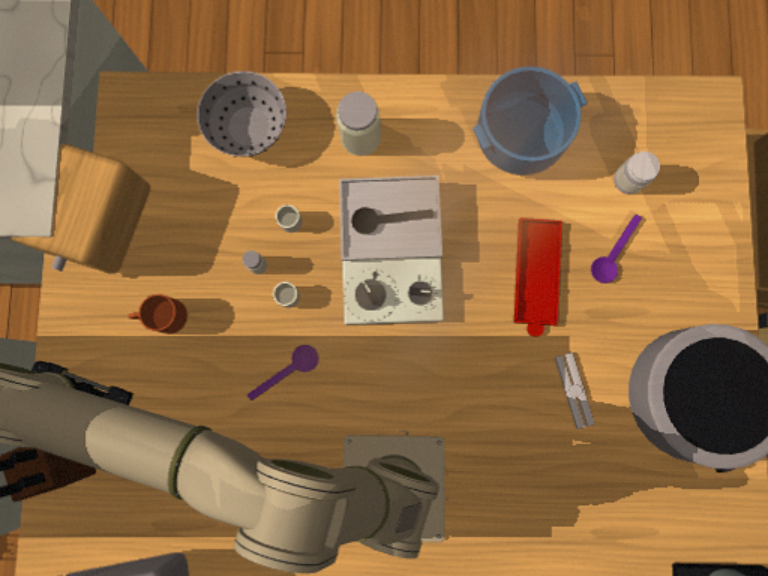

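View pics/scene0.png

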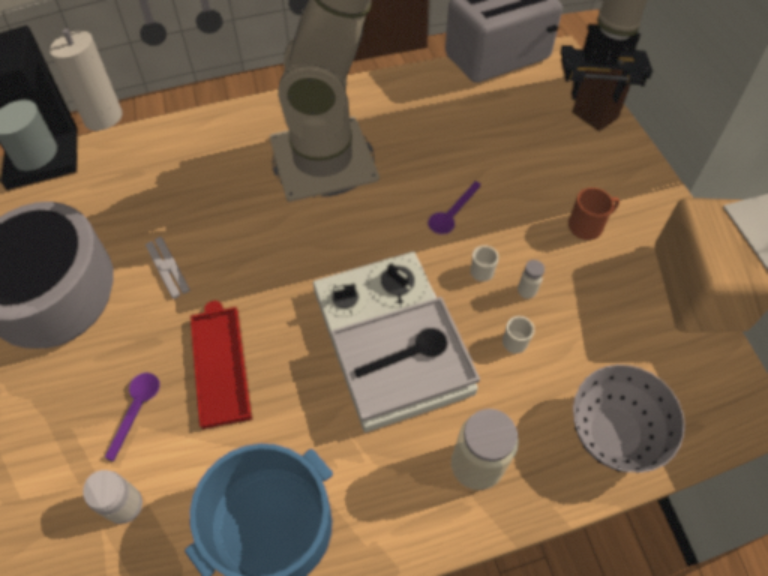

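The top view shows two pots, at about (288,217) and (285,294) at 1.5x scale, with the shaker at (254,262) between them. The spoon is in the tray with its bowl at (365,220). The scale is at (392,250) with its dials toward the robot, and the red holder is at (540,270).

```bash
python3 - <<'E'
from h import *
z=np.load("top0.npz"); p,X=z["p"],z["X"]
hsv=cv2.cvtColor(p,cv2.COLOR_RGB2HSV)
def pt(u,v): return X[int(v/1.5),int(u/1.5)].round(3)
for n,u,v in [("potA",288,217),("potB",285,294),("shaker",252,259),("mug",162,312),("bowl",365,220),("end",430,213),("hold",540,260),("tray",392,190),("trayr",430,245),("dialface",355,270)]: print(n,pt(u,v))
# pots: points with z 40..70mm in boxes
for c in [(288,217),(285,294),(252,259)]:
    u,v=int(c[0]/1.5),int(c[1]/1.5); B=X[v-16:v+16,u-16:u+16].reshape(-1,3); B=B[(B[:,2]>.045)]
    (cx,cy),r=cv2.minEnclosingCircle(B[:,:2].astype(np.float32)); print("circ",cx,cy,r,B[:,2].max())
def rect(m,n):
    k,l,s,_=cv2.connectedComponentsWithStats(m.astype(np.uint8)); i=1+s[1:,4].argmax(); B=X[l==i]; B=B[~np.isnan(B).any(1)]
    print(n,cv2.minAreaRect(B[:,:2].astype(np.float32)),np.percentile(B[:,2],[5,50,95]))
rect(((hsv[...,0]<5)|(hsv[...,0]>175))&(hsv[...,1]>200)&(hsv[...,2]>80),"holder")
# scale: region above 30mm in window
w=np.zeros(X.shape[:2],bool); w[110:225,215:305]=1
rect(w&(X[...,2]>.035),"scale"); rect(w&(X[...,2]>.06)&(np.arange(384)[:,None]<172),"tray")
dark=w&(hsv[...,2]<95)&(X[...,2]>.055)
for n,a in [("spoon",slice(0,170)),("dials",slice(170,384))]:
    m=np.zeros_like(dark); m[a]=dark[a]; rect(m,n)
s=p[105:225,215:305]; cv2.imwrite("pics/scale0.png",cv2.resize(s[...,::-1],None,fx=6,fy=6,interpolation=cv2.INTER_CUBIC)[:720][:, :540][:600] if 0 else cv2.resize(s[...,::-1],None,fx=5,fy=5,interpolation=cv2.INTER_CUBIC))
E
```

```text
potA [0.627 0.26  0.01 ]
potB [0.439 0.261 0.006]
shaker [0.509 0.325 0.09 ]
mug [ 0.393  0.554 -0.004]
bowl [0.608 0.072 0.069]
end [ 0.621 -0.076  0.079]
hold [ 0.53  -0.345  0.002]
tray [0.68  0.011 0.067]
trayr [ 0.549 -0.077  0.069]
dialface [0.492 0.096 0.045]
circ 0.6154778599739075 0.25302448868751526 0.02836591750383377 0.06472482045403233
circ 0.43377232551574707 0.25231507420539856 0.02815110981464386 0.06557360205985475
circ 0.5069802403450012 0.3261165916919708 0.021734513342380524 0.09621085561932287
holder ((0.4820616841316223, -0.33405378460884094), (0.09862123429775238, 0.26710236072540283), 86.11115264892578) [0.00031699 0.00736956 0.02225213]
scale ((0.5399940013885498, 0.009649224579334259), (0.33730649948120117, 0.23018822073936462), 2.9554028511047363) [0.04173106 0.0632454  0.08025121]
tray ((0.6126641035079956, 0.012831680476665497), (0.19163267314434052, 0.23056469857692719), 1.8173694610595703) [0.06174421 0.06755542 0.080726  ]
spoon ((0.5984174609184265, 0.03821929544210434), (0.1320103108882904, 0.0612739622592926), 82.52727508544922) [0.06873303 0.07730956 0.08437786]
dials ((0.43629905581474304, 0.052601151168346405), (0.06508499383926392, 0.05383406579494476), 27.452280044555664) [0.05550209 0.06032291 0.09091018]
```

View pics/scale0.png

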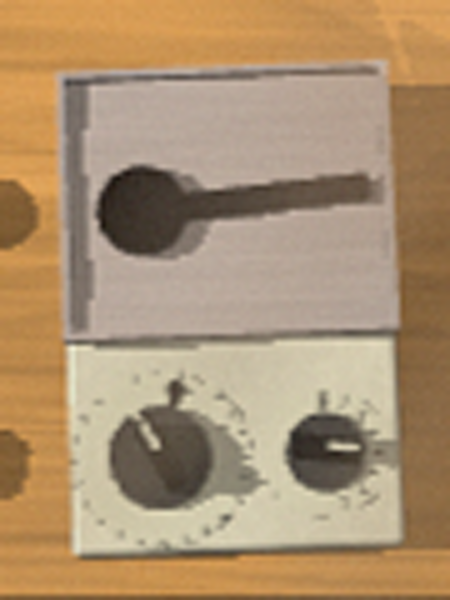

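Two pots are present: A at (0.615,0.253) and B at (0.434,0.252). The tally line points to the image's right, the pointer is up at zero, and the bezel line points up-left. I'm moving above the spoon now, turning the jaws by -66°.

```bash
R1='{"dx":0.69,"dy":-0.97,"rz":-0.0092}'
python3 -m creep '[{"dx":0.69,"dy":-0.97,"rz":-0.0092},{"dx":0.69,"dy":-0.97,"rz":-0.0092},{"dx":0.69,"dy":-0.97,"rz":-0.0092},{"dx":0.69,"dy":-0.97,"rz":-0.0092},{"dx":0.69,"dy":-0.97,"rz":-0.0092},{"dx":0.69,"dy":-0.97,"rz":-0.0092},{"dx":0.69,"dy":-0.97,"rz":-0.0092},{"dx":0.69,"dy":-0.97,"rz":-0.0092},{"dx":0.69,"dy":-0.97,"rz":-0.0092},{"dx":0.69,"dy":-0.97,"rz":-0.0092}]' 15
python3 -m creep '[{"dx":0.69,"dy":-0.97,"rz":-0.0092},{"dx":0.69,"dy":-0.97,"rz":-0.0092},{"dx":0.69,"dy":-0.97,"rz":-0.0092},{"dx":0.69,"dy":-0.97,"rz":-0.0092},{"dx":0.69,"dy":-0.97,"rz":-0.0092},{"dx":0.69,"dy":-0.97,"rz":-0.0092},{"dx":0.69,"dy":-0.97,"rz":-0.0092},{"dx":0.69,"dy":-0.97,"rz":-0.0092},{"dx":0.69,"dy":-0.97,"rz":-0.0092},{"dx":0.69,"dy":-0.97,"rz":-0.0092}]'
python3 -m creep '[{},{}]'
cat >> h.py <<'E'
def tool():
    s=read_state(); M=R.from_quat(s["eef_rot"]).as_matrix()
    print("t",round(s["time"],2),"pos",s["ee_pos"].round(4),"jaw",np.degrees(np.arctan2(M[1,1],M[0,1])).round(1),"down",M[:,0].round(3),"F",s["ft_force"].round(1),"w",round(s["width"],4),"q",s["joint_positions"].round(2))
    return s
E
python3 - <<'E'
from h import *
tool(); p,d,c=cam("wrist"); X=cloud(d,c); save("w1",p); np.savez("w1.npz",p=p,X=X)
E
```

```text
t 0.1 pos [0.2017 0.5912 0.2328] jaw 71.2 down [-0.    -0.001 -1.   ] F [-0.1  0.8  0.5] w 0.0867 q [-1.26  0.33 -0.06  1.46  0.02  1.35 -0.09]schema error: expected keys rx, ry, rz, dx, dy, dz, fingers
schema error: expected keys rx, ry, rz, dx, dy, dz, fingers
schema error: expected keys rx, ry, rz, dx, dy, dz, fingers
```

View pics/w1.png

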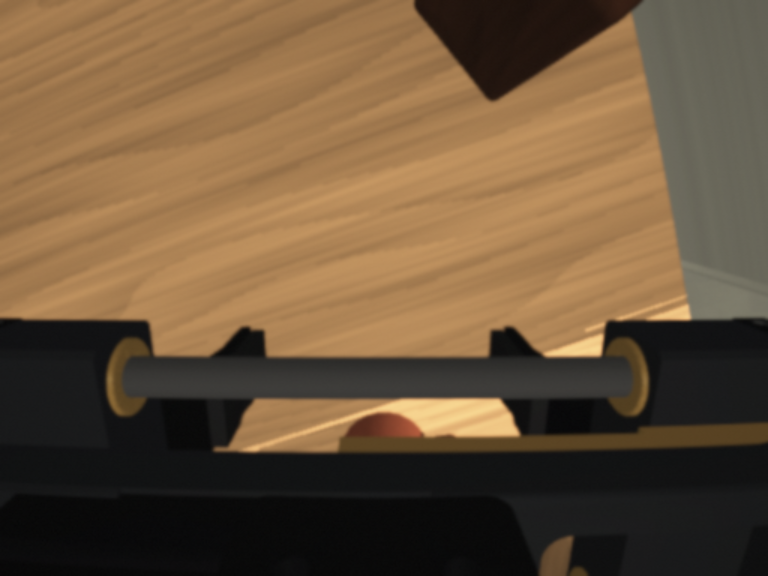

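The move was refused because every key is required, so the arm hasn't moved. The wrist view looks off to one side of the fingers. I'm retyping the rows in full.

```bash
python3 -m creep '[{"rx":0,"ry":0,"rz":-0.0092,"dx":0.69,"dy":-0.97,"dz":0,"fingers":1},{"rx":0,"ry":0,"rz":-0.0092,"dx":0.69,"dy":-0.97,"dz":0,"fingers":1},{"rx":0,"ry":0,"rz":-0.0092,"dx":0.69,"dy":-0.97,"dz":0,"fingers":1},{"rx":0,"ry":0,"rz":-0.0092,"dx":0.69,"dy":-0.97,"dz":0,"fingers":1},{"rx":0,"ry":0,"rz":-0.0092,"dx":0.69,"dy":-0.97,"dz":0,"fingers":1},{"rx":0,"ry":0,"rz":-0.0092,"dx":0.69,"dy":-0.97,"dz":0,"fingers":1},{"rx":0,"ry":0,"rz":-0.0092,"dx":0.69,"dy":-0.97,"dz":0,"fingers":1},{"rx":0,"ry":0,"rz":-0.0092,"dx":0.69,"dy":-0.97,"dz":0,"fingers":1},{"rx":0,"ry":0,"rz":-0.0092,"dx":0.69,"dy":-0.97,"dz":0,"fingers":1},{"rx":0,"ry":0,"rz":-0.0092,"dx":0.69,"dy":-0.97,"dz":0,"fingers":1}]' 15
python3 -c 'from h import *;tool()'
```

```text
time: 1.4
ee_pos: [0.4102, 0.2985, 0.2336]
eef_rot: [0.311, 0.635, -0.311, 0.635]
ft_force: [0.9, 0.7, 0.3]
width: 0.0871
t 1.4 pos [0.4102 0.2985 0.2336] jaw 37.8 down [ 0.  0. -1.] F [0.9 0.7 0.3] w 0.0871 q [-0.92  0.07  0.21  1.78 -0.01  1.3  -0.05]
```

```bash
python3 -m creep '[{"rx":0,"ry":0,"rz":-0.0091,"dx":0.678,"dy":-0.963,"dz":0,"fingers":0.2},{"rx":0,"ry":0,"rz":-0.0091,"dx":0.678,"dy":-0.963,"dz":0,"fingers":0.2},{"rx":0,"ry":0,"rz":-0.0091,"dx":0.678,"dy":-0.963,"dz":0,"fingers":0.2},{"rx":0,"ry":0,"rz":-0.0091,"dx":0.678,"dy":-0.963,"dz":0,"fingers":0.2},{"rx":0,"ry":0,"rz":-0.0091,"dx":0.678,"dy":-0.963,"dz":0,"fingers":0.2},{"rx":0,"ry":0,"rz":-0.0091,"dx":0.678,"dy":-0.963,"dz":0,"fingers":0.2},{"rx":0,"ry":0,"rz":-0.0091,"dx":0.678,"dy":-0.963,"dz":0,"fingers":0.2},{"rx":0,"ry":0,"rz":-0.0091,"dx":0.678,"dy":-0.963,"dz":-0.5,"fingers":0.2},{"rx":0,"ry":0,"rz":-0.0091,"dx":0.678,"dy":-0.963,"dz":-0.5,"fingers":0.2},{"rx":0,"ry":0,"rz":-0.0091,"dx":0.678,"dy":-0.963,"dz":-0.5,"fingers":0.2}]'
python3 -m creep '[{"rx":0,"ry":0,"rz":0,"dx":0,"dy":0,"dz":0,"fingers":0.2}]' | tail -1
python3 - <<'E'
from h import *
tool(); p,d,c=cam("wrist"); X=cloud(d,c); save("w2",p); np.savez("w2.npz",p=p,X=X)
E
```

```text
time: 2.65
ee_pos: [0.613, 0.0094, 0.1881]
eef_rot: [0.477, 0.522, -0.477, 0.522]
ft_force: [-0.6, 0.7, 0.7]
width: 0.0521
width: 0.0524
t 2.77 pos [0.6124 0.0072 0.1871] jaw 4.9 down [-0.002 -0.003 -1.   ] F [-0.6 -0.   0.3] w 0.0524 q [-0.5   0.36  0.52  1.58 -0.18  1.25  0.14]
```

View pics/w2.png

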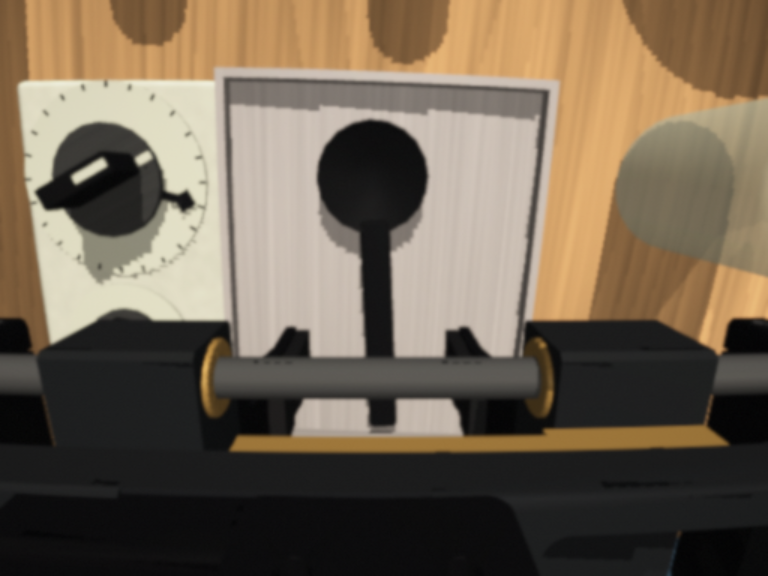

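The spoon sits between the fingers, with its bowl centre at (372,177), its handle along the image's vertical and the dial at left. I'm refining from this cloud.

```bash
python3 - <<'E'
from h import *
z=np.load("w2.npz"); p,X=z["p"],z["X"]
g=p.max(2); m=np.zeros(g.shape,bool); m[75:215,160:350]=g[75:215,160:350]<60
def ctr(r0,r1,c0,c1):
    s=np.zeros_like(m); s[r0:r1,c0:c1]=m[r0:r1,c0:c1]; B=X[s]; B=B[~np.isnan(B).any(1)]; return B
B=ctr(78,142,200,300); print("bowl",cv2.minEnclosingCircle(B[:,:2].astype(np.float32)),B[:,2].mean())
H=ctr(165,215,235,270); print("handle",H.mean(0),len(H)); H2=ctr(150,165,235,270); print(H2.mean(0))
print("floor",np.nanmedian(X[100:200,290:330].reshape(-1,3),0), "zero tip", X[107,98],"ptr",X[133,125])
E
```

```text
bowl ((0.6031306982040405, 0.07395394146442413), 0.03090786561369896) 0.0764064562899635
handle [0.61109707 0.01244298 0.08103375] 895
[0.60738427 0.0417222  0.08097144]
floor [0.6614667  0.05110324 0.06709217] zero tip [0.46380942 0.07319231 0.05862266] ptr [0.48560277 0.05048549 0.04981391]
```

```bash
python3 -m creep '[{"rx":0,"ry":0,"rz":0.007,"dx":-0.04,"dy":0.14,"dz":-0.8,"fingers":0.2},{"rx":0,"ry":0,"rz":0,"dx":0,"dy":0,"dz":-0.8,"fingers":0.2},{"rx":0,"ry":0,"rz":0,"dx":0,"dy":0,"dz":-0.8,"fingers":0.2},{"rx":0,"ry":0,"rz":0,"dx":0,"dy":0,"dz":-0.5,"fingers":0.2},{"rx":0,"ry":0,"rz":0,"dx":0,"dy":0,"dz":-0.4,"fingers":0.2},{"rx":0,"ry":0,"rz":0,"dx":0,"dy":0,"dz":-0.23,"fingers":0.2},{"rx":0,"ry":0,"rz":0,"dx":0,"dy":0,"dz":0,"fingers":0.2}]'
python3 -m creep '[{"rx":0,"ry":0,"rz":0,"dx":0,"dy":0,"dz":0,"fingers":-1},{"rx":0,"ry":0,"rz":0,"dx":0,"dy":0,"dz":0,"fingers":-1},{"rx":0,"ry":0,"rz":0,"dx":0,"dy":0,"dz":0,"fingers":-1},{"rx":0,"ry":0,"rz":0,"dx":0,"dy":0,"dz":0,"fingers":-1},{"rx":0,"ry":0,"rz":0,"dx":0,"dy":0,"dz":0.1,"fingers":-1},{"rx":0,"ry":0,"rz":0,"dx":0,"dy":0,"dz":0.3,"fingers":-1},{"rx":0,"ry":0,"rz":0,"dx":0,"dy":0,"dz":0.6,"fingers":-1},{"rx":0,"ry":0,"rz":0,"dx":0,"dy":0,"dz":0.6,"fingers":-1},{"rx":0,"ry":0,"rz":0,"dx":0,"dy":0,"dz":0.6,"fingers":-1},{"rx":0,"ry":0,"rz":0,"dx":0,"dy":0,"dz":0,"fingers":-1}]' 15
python3 -c 'from h import *;tool()'
```

```text
time: 3.7
ee_pos: [0.611, 0.0159, 0.0826]
eef_rot: [0.465, 0.533, -0.465, 0.533]
ft_force: [0.2, 0.6, 0.5]
width: 0.0517
time: 4.95
ee_pos: [0.6121, 0.0159, 0.1508]
eef_rot: [0.466, 0.532, -0.464, 0.534]
ft_force: [0.8, -0.2, -1.0]
width: 0.018
t 4.95 pos [0.6121 0.0159 0.1508] jaw 7.8 down [ 0.003  0.001 -1.   ] F [ 0.8 -0.2 -1. ] w 0.018 q [-0.5   0.38  0.5   1.63 -0.2   1.18  0.18]
```

```bash
python3 -m creep '[{"rx":0,"ry":0,"rz":0.0181,"dx":-0.35,"dy":-0.97,"dz":0,"fingers":-1},{"rx":0,"ry":0,"rz":0.0181,"dx":-0.35,"dy":-0.97,"dz":0,"fingers":-1},{"rx":0,"ry":0,"rz":0.0181,"dx":-0.35,"dy":-0.97,"dz":0,"fingers":-1},{"rx":0,"ry":0,"rz":0.0181,"dx":-0.35,"dy":-0.97,"dz":0,"fingers":-1},{"rx":0,"ry":0,"rz":0.0181,"dx":-0.35,"dy":-0.97,"dz":0,"fingers":-1},{"rx":0,"ry":0,"rz":0.0181,"dx":-0.35,"dy":-0.97,"dz":0,"fingers":-1},{"rx":0,"ry":0,"rz":0.0181,"dx":-0.35,"dy":-0.97,"dz":0,"fingers":-1},{"rx":0,"ry":0,"rz":0.0181,"dx":-0.35,"dy":-0.97,"dz":0,"fingers":-1}]'
python3 -m creep '[{"rx":0,"ry":0,"rz":0.0181,"dx":-0.35,"dy":-0.97,"dz":0,"fingers":-1},{"rx":0,"ry":0,"rz":0.0181,"dx":-0.35,"dy":-0.97,"dz":0,"fingers":-1},{"rx":0,"ry":0,"rz":0.0181,"dx":-0.35,"dy":-0.97,"dz":0,"fingers":-1},{"rx":0,"ry":0,"rz":0.0181,"dx":-0.35,"dy":-0.97,"dz":0,"fingers":-1},{"rx":0,"ry":0,"rz":0,"dx":0,"dy":0,"dz":-0.8,"fingers":-1},{"rx":0,"ry":0,"rz":0,"dx":0,"dy":0,"dz":-0.8,"fingers":-1},{"rx":0,"ry":0,"rz":0,"dx":0,"dy":0,"dz":-0.3,"fingers":-1},{"rx":0,"ry":0,"rz":0,"dx":0,"dy":0,"dz":0,"fingers":-1}]'
python3 - <<'E'
from h import *
tool(); p,d,c=cam("wrist"); save("w3",p); p,d,c=cam("top"); X=cloud(d,c); np.savez("top3.npz",p=p,X=X)
E
```

```text
time: 5.95
ee_pos: [0.5263, -0.2177, 0.1481]
eef_rot: [0.182, 0.684, -0.182, 0.683]
ft_force: [-0.2, -0.5, -0.3]
width: 0.0179
time: 6.95
ee_pos: [0.4848, -0.3331, 0.0913]
eef_rot: [0.025, 0.707, -0.025, 0.706]
ft_force: [-0.4, 0.5, -0.4]
width: 0.0177
t 6.95 pos [ 0.4848 -0.3331  0.0913] jaw 86.0 down [-0.001  0.    -1.   ] F [-0.4  0.5 -0.4] w 0.0177 q [ 0.16  0.39  0.45  1.74 -0.19  1.05  2.17]
```

View pics/w3.png

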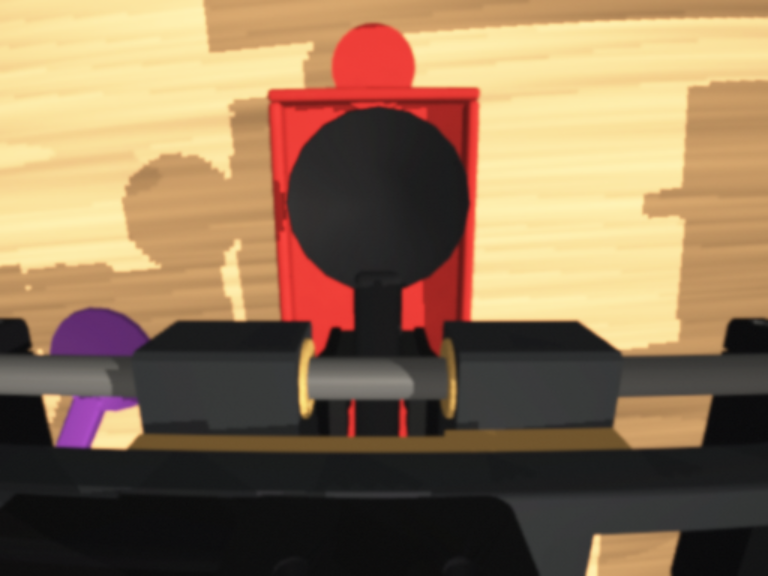

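The spoon is centred over the holder, with its bowl at (378,197) toward the knob end. Lowering it now.

```bash
python3 -m creep '[{"rx":0,"ry":0,"rz":0,"dx":0,"dy":0,"dz":-0.7,"fingers":-1},{"rx":0,"ry":0,"rz":0,"dx":0,"dy":0,"dz":-0.6,"fingers":-1},{"rx":0,"ry":0,"rz":0,"dx":0,"dy":0,"dz":-0.4,"fingers":-1},{"rx":0,"ry":0,"rz":0,"dx":0,"dy":0,"dz":-0.3,"fingers":-1},{"rx":0,"ry":0,"rz":0,"dx":0,"dy":0,"dz":-0.15,"fingers":-1},{"rx":0,"ry":0,"rz":0,"dx":0,"dy":0,"dz":-0.1,"fingers":-1},{"rx":0,"ry":0,"rz":0,"dx":0,"dy":0,"dz":0,"fingers":-1}]'
python3 -m creep '[{"rx":0,"ry":0,"rz":0,"dx":0,"dy":0,"dz":0,"fingers":-0.4},{"rx":0,"ry":0,"rz":0,"dx":0,"dy":0,"dz":0,"fingers":-0.3},{"rx":0,"ry":0,"rz":0,"dx":0,"dy":0,"dz":0.1,"fingers":-0.3},{"rx":0,"ry":0,"rz":0,"dx":0,"dy":0,"dz":0.5,"fingers":-0.3},{"rx":0,"ry":0,"rz":0,"dx":0,"dy":0,"dz":1,"fingers":0},{"rx":0,"ry":0,"rz":0,"dx":0,"dy":0,"dz":1,"fingers":1},{"rx":0,"ry":0,"rz":0,"dx":0,"dy":0,"dz":1,"fingers":1},{"rx":0,"ry":0,"rz":0,"dx":0,"dy":0,"dz":1,"fingers":1},{"rx":0,"ry":0,"rz":0,"dx":0,"dy":0,"dz":1,"fingers":1}]'
cat > pots.py <<'E'
from h import *
import sys
tool(); p,d,c=cam("top"); X=cloud(d,c); save(sys.argv[1],p); np.savez("top.npz",p=p,X=X)
hsv=cv2.cvtColor(p,cv2.COLOR_RGB2HSV)
w=np.zeros(d.shape,bool); w[100:260,100:225]=1
m=w&(X[...,2]>.035)&(X[...,2]<.12)&(X[...,0]>.3)
k,l,s,_=cv2.connectedComponentsWithStats(m.astype(np.uint8))
for i in range(1,k):
    if 40<s[i,4]<1500:
        B=X[l==i]; print(cv2.minEnclosingCircle(B[:,:2].astype(np.float32)),B[:,2].max().round(3),s[i,:4])
E
python3 pots.py top4
```

```text
time: 7.92
ee_pos: [0.4851, -0.3334, 0.0243]
eef_rot: [0.025, 0.707, -0.025, 0.707]
ft_force: [0.7, -0.7, -0.3]
width: 0.0181
time: 9.05
ee_pos: [0.4849, -0.3335, 0.1945]
eef_rot: [0.025, 0.706, -0.025, 0.707]
ft_force: [0.5, 0.1, 0.4]
width: 0.0728
t 9.05 pos [ 0.4849 -0.3335  0.1945] jaw 86.0 down [ 0.001 -0.    -1.   ] F [0.5 0.1 0.4] w 0.0728 q [ 0.13  0.29  0.48  1.64 -0.14  1.25  2.14]
((0.7697563171386719, 0.3623287081718445), 0.05260877683758736) 0.089 [146 100  32   5]
((0.615707516670227, 0.25304070115089417), 0.02852058783173561) 0.066 [184 137  17  17]
((0.5067945122718811, 0.32633334398269653), 0.02208472043275833) 0.1 [162 167  15  15]
((0.43243539333343506, 0.2515805661678314), 0.02787214145064354) 0.068 [182 188  17  17]
((0.38339903950691223, 0.531888484954834), 0.04302722215652466) 0.098 [100 196  23  26]
```

View pics/top4.png

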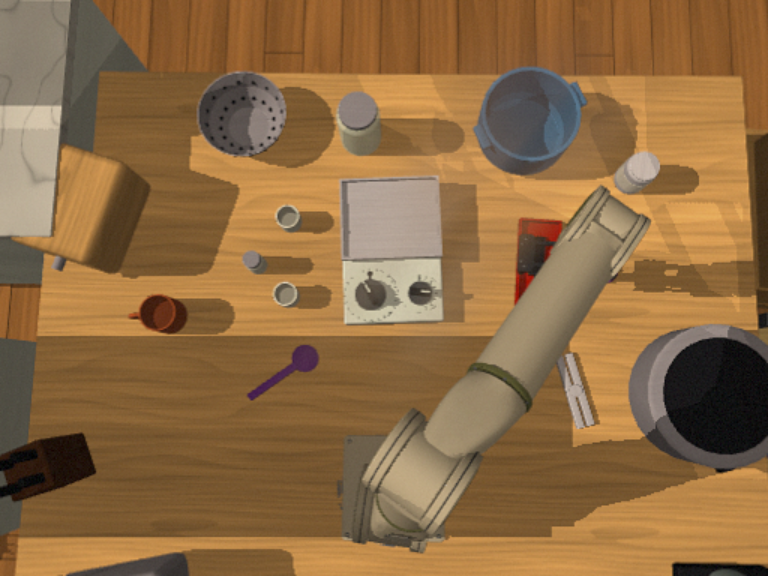

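The worktop under the arm's earlier position is clear, so there are only two pots. The spoon lies in the holder, though the arm partly hides it, and the tray is empty. Next is pot A.

```bash
python3 -m creep '[{"rx":0,"ry":0,"rz":-0.0057,"dx":0.21,"dy":0.98,"dz":0,"fingers":1},{"rx":0,"ry":0,"rz":-0.0057,"dx":0.21,"dy":0.98,"dz":0,"fingers":1},{"rx":0,"ry":0,"rz":-0.0057,"dx":0.21,"dy":0.98,"dz":0,"fingers":1},{"rx":0,"ry":0,"rz":-0.0057,"dx":0.21,"dy":0.98,"dz":0,"fingers":1},{"rx":0,"ry":0,"rz":-0.0057,"dx":0.21,"dy":0.98,"dz":0,"fingers":1},{"rx":0,"ry":0,"rz":-0.0057,"dx":0.21,"dy":0.98,"dz":0,"fingers":1},{"rx":0,"ry":0,"rz":-0.0057,"dx":0.21,"dy":0.98,"dz":0,"fingers":1},{"rx":0,"ry":0,"rz":-0.0057,"dx":0.21,"dy":0.98,"dz":0,"fingers":1},{"rx":0,"ry":0,"rz":-0.0057,"dx":0.21,"dy":0.98,"dz":0,"fingers":1},{"rx":0,"ry":0,"rz":-0.0057,"dx":0.21,"dy":0.98,"dz":0,"fingers":1}]' >/dev/null
python3 -m creep '[{"rx":0,"ry":0,"rz":-0.0057,"dx":0.21,"dy":0.98,"dz":0,"fingers":1},{"rx":0,"ry":0,"rz":-0.0057,"dx":0.21,"dy":0.98,"dz":0,"fingers":1},{"rx":0,"ry":0,"rz":-0.0057,"dx":0.21,"dy":0.98,"dz":0,"fingers":1},{"rx":0,"ry":0,"rz":-0.0057,"dx":0.21,"dy":0.98,"dz":0,"fingers":1},{"rx":0,"ry":0,"rz":-0.0057,"dx":0.21,"dy":0.98,"dz":0,"fingers":1},{"rx":0,"ry":0,"rz":-0.0057,"dx":0.21,"dy":0.98,"dz":0,"fingers":1},{"rx":0,"ry":0,"rz":-0.0057,"dx":0.21,"dy":0.98,"dz":0,"fingers":1},{"rx":0,"ry":0,"rz":-0.0057,"dx":0.21,"dy":0.98,"dz":0,"fingers":1},{"rx":0,"ry":0,"rz":-0.0057,"dx":0.21,"dy":0.98,"dz":0,"fingers":1},{"rx":0,"ry":0,"rz":-0.0057,"dx":0.21,"dy":0.98,"dz":0,"fingers":1}]'
python3 -m creep '[{"rx":0,"ry":0,"rz":0,"dx":0,"dy":0,"dz":-0.5,"fingers":1},{"rx":0,"ry":0,"rz":0,"dx":0,"dy":0,"dz":-1,"fingers":1},{"rx":0,"ry":0,"rz":0,"dx":0,"dy":0,"dz":-0.5,"fingers":1},{"rx":0,"ry":0,"rz":0,"dx":0,"dy":0,"dz":0,"fingers":1}]'
python3 - <<'E'
from h import *
tool(); p,d,c=cam("wrist"); save("w5",p); X=cloud(d,c)
B=X[:,150:350].reshape(-1,3); B=B[(B[:,2]>.03)&(B[:,2]<.075)&(abs(B[:,0]-.615)<.05)&(abs(B[:,1]-.253)<.05)]
print(len(B),B.mean(0),np.percentile(B[:,:2],[2,98],axis=0))
E
```

```text
time: 11.6
ee_pos: [0.6113, 0.2554, 0.1933]
eef_rot: [0.272, 0.653, -0.271, 0.653]
ft_force: [0.7, -0.2, -0.3]
width: 0.0871
time: 12.1
ee_pos: [0.6105, 0.2537, 0.1314]
eef_rot: [0.27, 0.653, -0.272, 0.653]
ft_force: [0.8, 0.4, 0.9]
width: 0.0869
t 12.1 pos [0.6105 0.2537 0.1314] jaw 44.9 down [-0.002 -0.001 -1.   ] F [0.8 0.4 0.9] w 0.0869 q [-0.62  0.48  0.22  1.49 -0.11  1.18  0.39]
2056 [0.61850256 0.2553544  0.05191713] [[0.58998111 0.23134412]
 [0.64218283 0.28326403]]
```

View pics/w5.png

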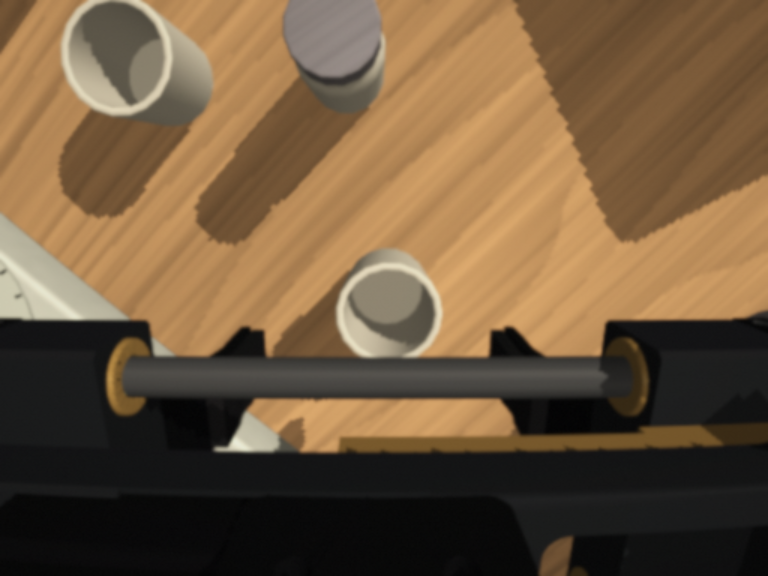

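Pot A is between the jaws, its rim centred at (388,312), and it matches the top view to within 4 mm. Descending and gripping.

```bash
python3 -m creep '[{"rx":0,"ry":0,"rz":0,"dx":0.18,"dy":0.1,"dz":0,"fingers":1},{"rx":0,"ry":0,"rz":0,"dx":0,"dy":0,"dz":-0.8,"fingers":1},{"rx":0,"ry":0,"rz":0,"dx":0,"dy":0,"dz":-0.9,"fingers":1},{"rx":0,"ry":0,"rz":0,"dx":0,"dy":0,"dz":-0.8,"fingers":1},{"rx":0,"ry":0,"rz":0,"dx":0,"dy":0,"dz":-0.5,"fingers":1},{"rx":0,"ry":0,"rz":0,"dx":0,"dy":0,"dz":-0.22,"fingers":1},{"rx":0,"ry":0,"rz":0,"dx":0,"dy":0,"dz":0,"fingers":1}]'
python3 -m creep '[{"rx":0,"ry":0,"rz":0,"dx":0,"dy":0,"dz":0,"fingers":-1},{"rx":0,"ry":0,"rz":0,"dx":0,"dy":0,"dz":0,"fingers":-1},{"rx":0,"ry":0,"rz":0,"dx":0,"dy":0,"dz":0,"fingers":-1},{"rx":0,"ry":0,"rz":0,"dx":0,"dy":0,"dz":0.1,"fingers":-1},{"rx":0,"ry":0,"rz":0,"dx":0,"dy":0,"dz":0.3,"fingers":-1},{"rx":0,"ry":0,"rz":0,"dx":0,"dy":0,"dz":0.8,"fingers":-1},{"rx":0,"ry":0,"rz":0,"dx":0,"dy":0,"dz":1,"fingers":-1},{"rx":0,"ry":0,"rz":0,"dx":0,"dy":0,"dz":1,"fingers":-1},{"rx":0,"ry":0,"rz":0,"dx":0,"dy":0,"dz":0.5,"fingers":-1},{"rx":0,"ry":0,"rz":0,"dx":0,"dy":0,"dz":0,"fingers":-1}]' 15
python3 -c 'from h import *;tool()'
```

```text
time: 13.02
ee_pos: [0.6167, 0.2578, 0.036]
eef_rot: [0.271, 0.653, -0.271, 0.653]
ft_force: [-0.1, 1.0, -0.5]
width: 0.0867
time: 14.28
ee_pos: [0.6168, 0.2578, 0.1475]
eef_rot: [0.271, 0.653, -0.27, 0.654]
ft_force: [0.4, -0.4, -2.9]
width: 0.0558
t 14.28 pos [0.6168 0.2578 0.1475] jaw 45.0 down [ 0.002  0.001 -1.   ] F [ 0.4 -0.4 -2.9] w 0.0558 q [-0.62  0.48  0.22  1.45 -0.11  1.22  0.39]
```

```bash
python3 -m creep '[{"rx":0,"ry":0,"rz":-0.0178,"dx":-0.024,"dy":-0.93,"dz":0,"fingers":-1},{"rx":0,"ry":0,"rz":-0.0178,"dx":-0.024,"dy":-0.93,"dz":0,"fingers":-1},{"rx":0,"ry":0,"rz":-0.0178,"dx":-0.024,"dy":-0.93,"dz":0,"fingers":-1},{"rx":0,"ry":0,"rz":-0.0178,"dx":-0.024,"dy":-0.93,"dz":0,"fingers":-1},{"rx":0,"ry":0,"rz":-0.0178,"dx":-0.024,"dy":-0.93,"dz":0,"fingers":-1},{"rx":0,"ry":0,"rz":-0.0178,"dx":-0.024,"dy":-0.93,"dz":0,"fingers":-1},{"rx":0,"ry":0,"rz":-0.0178,"dx":-0.024,"dy":-0.93,"dz":0,"fingers":-1},{"rx":0,"ry":0,"rz":0,"dx":0,"dy":0,"dz":-0.5,"fingers":-1},{"rx":0,"ry":0,"rz":0,"dx":0,"dy":0,"dz":-0.5,"fingers":-1},{"rx":0,"ry":0,"rz":0,"dx":0,"dy":0,"dz":0,"fingers":-1}]'
python3 -m creep '[{"rx":0,"ry":0,"rz":0,"dx":0,"dy":0,"dz":-0.2,"fingers":-1},{"rx":0,"ry":0,"rz":0,"dx":0,"dy":0,"dz":-0.1,"fingers":-1},{"rx":0,"ry":0,"rz":0,"dx":0,"dy":0,"dz":-0.05,"fingers":-1},{"rx":0,"ry":0,"rz":0,"dx":0,"dy":0,"dz":-0.05,"fingers":-1},{"rx":0,"ry":0,"rz":0,"dx":0,"dy":0,"dz":0,"fingers":-1},{"rx":0,"ry":0,"rz":0,"dx":0,"dy":0,"dz":0,"fingers":-1}]'
python3 -c 'from h import *;tool()'
```

```text
time: 15.52
ee_pos: [0.6099, 0.0634, 0.1141]
eef_rot: [0.498, 0.502, -0.5, 0.5]
ft_force: [-0.4, 0.2, -1.8]
width: 0.0558
time: 16.27
ee_pos: [0.6115, 0.0624, 0.1047]
eef_rot: [0.5, 0.5, -0.499, 0.501]
ft_force: [-0.2, -0.5, -1.7]
width: 0.0555
t 16.27 pos [0.6115 0.0624 0.1047] jaw 0.1 down [ 0.  0. -1.] F [-0.2 -0.5 -1.7] w 0.0555 q [-0.5   0.43  0.41  1.66 -0.19  1.09 -0.03]
```

```bash
python3 -m creep '[{"rx":0,"ry":0,"rz":0,"dx":0,"dy":0,"dz":-0.05,"fingers":-1},{"rx":0,"ry":0,"rz":0,"dx":0,"dy":0,"dz":-0.05,"fingers":-1},{"rx":0,"ry":0,"rz":0,"dx":0,"dy":0,"dz":0,"fingers":-1},{"rx":0,"ry":0,"rz":0,"dx":0,"dy":0,"dz":0,"fingers":-1}]'
python3 -m creep '[{"rx":0,"ry":0,"rz":0,"dx":0,"dy":0,"dz":-0.04,"fingers":-1},{"rx":0,"ry":0,"rz":0,"dx":0,"dy":0,"dz":0,"fingers":-1},{"rx":0,"ry":0,"rz":0,"dx":0,"dy":0,"dz":0,"fingers":-1}]'
```

```text
time: 16.77
ee_pos: [0.6115, 0.0624, 0.1018]
eef_rot: [0.5, 0.5, -0.499, 0.5]
ft_force: [-0.2, 0.3, 1.1]
width: 0.0556
time: 17.15
ee_pos: [0.6115, 0.0624, 0.1005]
eef_rot: [0.5, 0.5, -0.499, 0.5]
ft_force: [-0.8, 0.1, 3.7]
width: 0.0557
```

```bash
python3 -m creep '[{"rx":0,"ry":0,"rz":0,"dx":0,"dy":0,"dz":0.07,"fingers":-1},{"rx":0,"ry":0,"rz":0,"dx":0,"dy":0,"dz":0,"fingers":0.4},{"rx":0,"ry":0,"rz":0,"dx":0,"dy":0,"dz":0,"fingers":0.5},{"rx":0,"ry":0,"rz":0,"dx":0,"dy":0,"dz":0,"fingers":0.7},{"rx":0,"ry":0,"rz":0,"dx":0,"dy":0,"dz":0.3,"fingers":0.9},{"rx":0,"ry":0,"rz":0,"dx":0,"dy":0,"dz":0.8,"fingers":1},{"rx":0,"ry":0,"rz":0,"dx":0,"dy":0,"dz":1,"fingers":1},{"rx":0,"ry":0,"rz":0,"dx":0,"dy":0,"dz":1,"fingers":1}]'
python3 -m creep '[{"rx":0,"ry":0,"rz":-0.0208,"dx":-0.74,"dy":0.81,"dz":0,"fingers":1},{"rx":0,"ry":0,"rz":-0.0208,"dx":-0.74,"dy":0.81,"dz":0,"fingers":1},{"rx":0,"ry":0,"rz":-0.0208,"dx":-0.74,"dy":0.81,"dz":0,"fingers":1},{"rx":0,"ry":0,"rz":-0.0208,"dx":-0.74,"dy":0.81,"dz":0,"fingers":1},{"rx":0,"ry":0,"rz":-0.0208,"dx":-0.74,"dy":0.81,"dz":0,"fingers":1},{"rx":0,"ry":0,"rz":-0.0208,"dx":-0.74,"dy":0.81,"dz":0,"fingers":1},{"rx":0,"ry":0,"rz":-0.0208,"dx":-0.74,"dy":0.81,"dz":0,"fingers":1},{"rx":0,"ry":0,"rz":-0.0208,"dx":-0.74,"dy":0.81,"dz":0,"fingers":1},{"rx":0,"ry":0,"rz":0,"dx":0,"dy":0,"dz":-1,"fingers":1},{"rx":0,"ry":0,"rz":0,"dx":0,"dy":0,"dz":-0.6,"fingers":1}]'
python3 -m creep '[{"rx":0,"ry":0,"rz":0,"dx":0,"dy":0,"dz":0,"fingers":1}]' >/dev/null
python3 - <<'E'
from h import *
tool(); p,d,c=cam("wrist"); save("w6",p); X=cloud(d,c)
B=X[:240,150:350].reshape(-1,3); B=B[(B[:,2]>.03)&(B[:,2]<.075)&(abs(B[:,0]-.433)<.06)&(abs(B[:,1]-.253)<.06)]
print(len(B),B.mean(0),np.percentile(B[:,:2],[2,98],axis=0))
p,d,c=cam("top"); X=cloud(d,c); print("potA in tray zone"); save("top6",p)
B=X[X[...,2]>.1]; B=X.reshape(-1,3); B=B[(B[:,2]>.105)&(B[:,2]<.14)&(abs(B[:,0]-.612)<.08)&(abs(B[:,1]-.02)<.1)]; print(len(B),B.mean(0) if len(B) else 0, np.percentile(B[:,:2],[2,98],axis=0) if len(B) else 0)
E
```

```text
time: 18.15
ee_pos: [0.6114, 0.0623, 0.1971]
eef_rot: [0.5, 0.5, -0.499, 0.501]
ft_force: [0.1, 0.4, -0.8]
width: 0.0869
time: 19.4
ee_pos: [0.4333, 0.257, 0.1471]
eef_rot: [0.683, 0.184, -0.683, 0.184]
ft_force: [0.1, -0.2, 0.3]
width: 0.0869
t 19.52 pos [0.4333 0.2563 0.147 ] jaw -59.8 down [-0.001 -0.001 -1.   ] F [-0.3  0.2  0.5] w 0.0869 q [-0.97  0.13  0.38  1.9  -0.05  1.12 -1.62]
1862 [0.43088751 0.25296383 0.05282047] [[0.40857001 0.22937562]
 [0.46096287 0.28120216]]
potA in tray zone
97 [0.60988534 0.05852583 0.11942043] [[0.58226012 0.0331806 ]
 [0.63520175 0.08348743]]
```

View pics/w6.png

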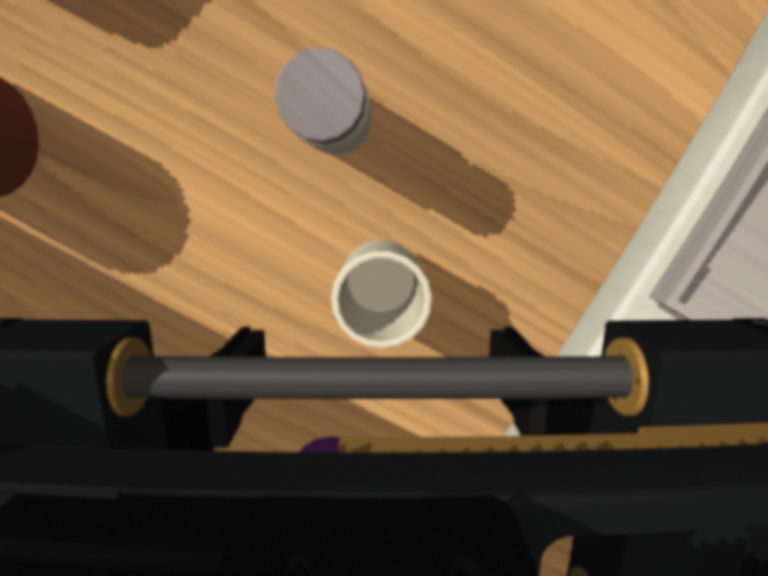

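Pot B's rim is centred at (382,300) between the jaws, and pot A stands in the tray. Gripping B.

```bash
python3 -m creep '[{"rx":0,"ry":0,"rz":0,"dx":0.04,"dy":-0.03,"dz":-0.9,"fingers":1},{"rx":0,"ry":0,"rz":0,"dx":0,"dy":0,"dz":-0.9,"fingers":1},{"rx":0,"ry":0,"rz":0,"dx":0,"dy":0,"dz":-0.9,"fingers":1},{"rx":0,"ry":0,"rz":0,"dx":0,"dy":0,"dz":-0.7,"fingers":1},{"rx":0,"ry":0,"rz":0,"dx":0,"dy":0,"dz":-0.3,"fingers":1},{"rx":0,"ry":0,"rz":0,"dx":0,"dy":0,"dz":0,"fingers":1}]'
python3 -m creep '[{"rx":0,"ry":0,"rz":0,"dx":0,"dy":0,"dz":0,"fingers":-1},{"rx":0,"ry":0,"rz":0,"dx":0,"dy":0,"dz":0,"fingers":-1},{"rx":0,"ry":0,"rz":0,"dx":0,"dy":0,"dz":0,"fingers":-1},{"rx":0,"ry":0,"rz":0,"dx":0,"dy":0,"dz":0.1,"fingers":-1},{"rx":0,"ry":0,"rz":0,"dx":0,"dy":0,"dz":0.4,"fingers":-1},{"rx":0,"ry":0,"rz":0,"dx":0,"dy":0,"dz":1,"fingers":-1},{"rx":0,"ry":0,"rz":0,"dx":0,"dy":0,"dz":1,"fingers":-1},{"rx":0,"ry":0,"rz":0,"dx":0,"dy":0,"dz":1,"fingers":-1},{"rx":0,"ry":0,"rz":0,"dx":0,"dy":0,"dz":1,"fingers":-1},{"rx":0,"ry":0,"rz":0,"dx":0,"dy":0,"dz":0.8,"fingers":-1}]' 15
python3 -m creep '[{"rx":0,"ry":0,"rz":0,"dx":0,"dy":0,"dz":0,"fingers":-1}]' >/dev/null
python3 -c 'from h import *;tool()'
```

```text
time: 20.38
ee_pos: [0.4353, 0.256, 0.0369]
eef_rot: [0.683, 0.184, -0.683, 0.184]
ft_force: [0.6, -0.6, 0.3]
width: 0.0871
time: 21.62
ee_pos: [0.4351, 0.2558, 0.1975]
eef_rot: [0.683, 0.184, -0.682, 0.184]
ft_force: [-0.3, 0.3, -0.2]
width: 0.0542
t 21.75 pos [0.4358 0.2563 0.1976] jaw -59.8 down [ 0.003  0.003 -1.   ] F [ 0.1 -0.2 -1.5] w 0.0543 q [-0.98  0.08  0.38  1.84 -0.03  1.22 -1.63]
```

```bash
python3 -m creep '[{"rx":0,"ry":0,"rz":0.0167,"dx":0.588,"dy":-0.97,"dz":0,"fingers":-1},{"rx":0,"ry":0,"rz":0.0167,"dx":0.588,"dy":-0.97,"dz":0,"fingers":-1},{"rx":0,"ry":0,"rz":0.0167,"dx":0.588,"dy":-0.97,"dz":0,"fingers":-1},{"rx":0,"ry":0,"rz":0.0167,"dx":0.588,"dy":-0.97,"dz":0,"fingers":-1},{"rx":0,"ry":0,"rz":0.0167,"dx":0.588,"dy":-0.97,"dz":0,"fingers":-1},{"rx":0,"ry":0,"rz":0.0167,"dx":0.588,"dy":-0.97,"dz":0,"fingers":-1},{"rx":0,"ry":0,"rz":0.0167,"dx":0.588,"dy":-0.97,"dz":0,"fingers":-1},{"rx":0,"ry":0,"rz":0.0167,"dx":0.588,"dy":-0.97,"dz":0,"fingers":-1},{"rx":0,"ry":0,"rz":0.0167,"dx":0.588,"dy":-0.97,"dz":0,"fingers":-1},{"rx":0,"ry":0,"rz":0.0167,"dx":0.588,"dy":-0.97,"dz":0,"fingers":-1}]'
python3 -m creep '[{"rx":0,"ry":0,"rz":0,"dx":0,"dy":0,"dz":0,"fingers":-1},{"rx":0,"ry":0,"rz":0,"dx":0,"dy":0,"dz":-0.8,"fingers":-1},{"rx":0,"ry":0,"rz":0,"dx":0,"dy":0,"dz":-0.8,"fingers":-1},{"rx":0,"ry":0,"rz":0,"dx":0,"dy":0,"dz":-0.6,"fingers":-1},{"rx":0,"ry":0,"rz":0,"dx":0,"dy":0,"dz":-0.4,"fingers":-1},{"rx":0,"ry":0,"rz":0,"dx":0,"dy":0,"dz":-0.2,"fingers":-1},{"rx":0,"ry":0,"rz":0,"dx":0,"dy":0,"dz":-0.1,"fingers":-1},{"rx":0,"ry":0,"rz":0,"dx":0,"dy":0,"dz":-0.1,"fingers":-1},{"rx":0,"ry":0,"rz":0,"dx":0,"dy":0,"dz":0,"fingers":-1},{"rx":0,"ry":0,"rz":0,"dx":0,"dy":0,"dz":0,"fingers":-1}]'
python3 -m creep '[{"rx":0,"ry":0,"rz":0,"dx":0,"dy":0,"dz":-0.05,"fingers":-1},{"rx":0,"ry":0,"rz":0,"dx":0,"dy":0,"dz":0,"fingers":-1},{"rx":0,"ry":0,"rz":0,"dx":0,"dy":0,"dz":0,"fingers":-1}]'
```

```text
time: 23.0
ee_pos: [0.6113, -0.0361, 0.1942]
eef_rot: [0.497, 0.503, -0.498, 0.502]
ft_force: [-0.0, 0.7, -1.7]
width: 0.0539
time: 24.25
ee_pos: [0.6115, -0.0352, 0.1058]
eef_rot: [0.499, 0.501, -0.499, 0.501]
ft_force: [0.8, -0.2, -1.5]
width: 0.0541
time: 24.62
ee_pos: [0.6116, -0.0352, 0.1041]
eef_rot: [0.499, 0.501, -0.498, 0.502]
ft_force: [1.0, 0.4, -0.6]
width: 0.0542
```

```bash
python3 -m creep '[{"rx":0,"ry":0,"rz":0,"dx":0,"dy":0,"dz":-0.05,"fingers":-1},{"rx":0,"ry":0,"rz":0,"dx":0,"dy":0,"dz":0,"fingers":-1},{"rx":0,"ry":0,"rz":0,"dx":0,"dy":0,"dz":0,"fingers":-1}]'
python3 -m creep '[{"rx":0,"ry":0,"rz":0,"dx":0,"dy":0,"dz":0,"fingers":0.35},{"rx":0,"ry":0,"rz":0,"dx":0,"dy":0,"dz":0,"fingers":0.5},{"rx":0,"ry":0,"rz":0,"dx":0,"dy":0,"dz":0,"fingers":0.7},{"rx":0,"ry":0,"rz":0,"dx":0,"dy":0,"dz":0.3,"fingers":0.9},{"rx":0,"ry":0,"rz":0,"dx":0,"dy":0,"dz":0.8,"fingers":1},{"rx":0,"ry":0,"rz":0,"dx":0,"dy":0,"dz":1,"fingers":1},{"rx":0,"ry":0,"rz":0,"dx":0,"dy":0,"dz":1,"fingers":1}]'
python3 -m creep '[{"rx":0,"ry":0,"rz":0,"dx":-0.5,"dy":-1,"dz":1,"fingers":1},{"rx":0,"ry":0,"rz":0,"dx":-0.5,"dy":-1,"dz":1,"fingers":1},{"rx":0,"ry":0,"rz":0,"dx":-0.5,"dy":-1,"dz":0,"fingers":1},{"rx":0,"ry":0,"rz":0,"dx":-0.5,"dy":-1,"dz":0,"fingers":1},{"rx":0,"ry":0,"rz":0,"dx":-0.5,"dy":-1,"dz":0,"fingers":1},{"rx":0,"ry":0,"rz":0,"dx":-0.5,"dy":-1,"dz":0,"fingers":1},{"rx":0,"ry":0,"rz":0,"dx":-0.5,"dy":-1,"dz":0,"fingers":1}]'
cat > look.py <<'E'
from h import *
import sys
tool(); p,d,c=cam("top"); X=cloud(d,c); np.savez("top.npz",p=p,X=X)
s=p[95:225,150:390]; cv2.imwrite("pics/%s.png"%sys.argv[1],cv2.resize(s[...,::-1],None,fx=3.3,fy=3.3,interpolation=cv2.INTER_CUBIC))
E
python3 look.py top7
```

```text
time: 25.0
ee_pos: [0.6116, -0.0352, 0.1026]
eef_rot: [0.499, 0.501, -0.498, 0.501]
ft_force: [1.0, 0.2, 0.6]
width: 0.0544
time: 25.88
ee_pos: [0.6113, -0.0352, 0.1971]
eef_rot: [0.499, 0.501, -0.499, 0.501]
ft_force: [0.5, 0.1, -0.3]
width: 0.0869
time: 26.75
ee_pos: [0.5057, -0.2462, 0.2562]
eef_rot: [0.499, 0.501, -0.498, 0.502]
ft_force: [0.1, 0.1, -0.3]
width: 0.0873
t 26.75 pos [ 0.5057 -0.2462  0.2562] jaw 0.3 down [ 0.001  0.    -1.   ] F [ 0.1  0.1 -0.3] w 0.0873 q [-0.21  0.2   0.67  1.63 -0.13  1.36  0.49]
```

View pics/top7.png

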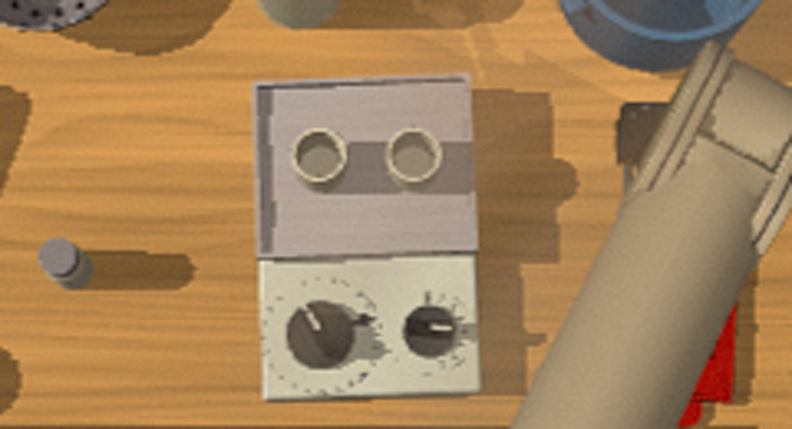

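Both pots stand upright in the tray. The pointer has swung to the image's right, tip at about (368,320), and the bezel line points up-left. I need a closer look at the dial with the wrist camera.

```bash
python3 -m creep '[{"rx":0,"ry":0,"rz":0,"dx":-0.35,"dy":0.94,"dz":0,"fingers":1},{"rx":0,"ry":0,"rz":0,"dx":-0.35,"dy":0.94,"dz":0,"fingers":1},{"rx":0,"ry":0,"rz":0,"dx":-0.35,"dy":0.94,"dz":0,"fingers":1},{"rx":0,"ry":0,"rz":0,"dx":-0.35,"dy":0.94,"dz":0,"fingers":1},{"rx":0,"ry":0,"rz":0,"dx":-0.35,"dy":0.94,"dz":0,"fingers":1},{"rx":0,"ry":0,"rz":0,"dx":-0.35,"dy":0.94,"dz":0,"fingers":1},{"rx":0,"ry":0,"rz":0,"dx":-0.35,"dy":0.94,"dz":0,"fingers":1},{"rx":0,"ry":0,"rz":0,"dx":0,"dy":0,"dz":0,"fingers":1},{"rx":0,"ry":0,"rz":0,"dx":0,"dy":0,"dz":0,"fingers":1}]' >/dev/null
python3 - <<'E'
from h import *
tool(); p,d,c=cam("wrist"); X=cloud(d,c); save("w8",p,1.5); np.savez("w8.npz",p=p,X=X)
E
```

```text
t 27.93 pos [ 0.4331 -0.0485  0.2559] jaw 0.3 down [ 0.001  0.    -1.   ] F [-0.1 -0.8  0.4] w 0.0872 q [-0.47 -0.14  0.44  1.91  0.06  1.36 -0.04]
```

View pics/w8.png

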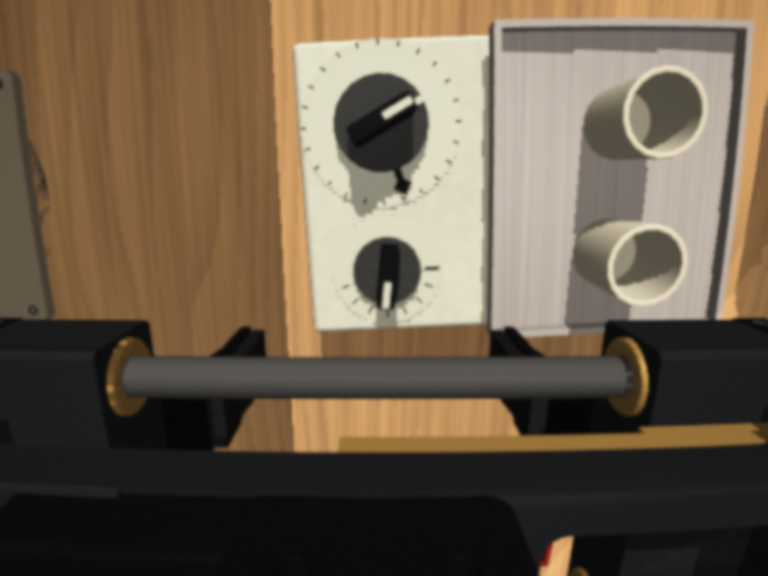

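Both dials are clearly visible. The bezel's zero line ends at (418,98), the pointer tip is at (402,188), and the tally line points down at (387,300). Next I compute their angles.

```bash
cat > dials.py <<'E'
from h import *
import sys
z=np.load(sys.argv[1]); p,X=z["p"],z["X"]; g=p.max(2).astype(int); Z=X[...,2]
ang=lambda v: np.degrees(np.arctan2(v[1],v[0]))
# housing yaw from its top plane
S=(abs(Z-.045)<.004)&(g>150)&(abs(X[...,0]-.44)<.1)&(abs(X[...,1]-.01)<.16)
r=cv2.minAreaRect(X[S][:,:2].astype(np.float32)); print("housing",np.round(r[0],4),np.round(r[1],4),round(r[2],2))
for n,c,rad in [("bezel",(.433,.057),.036),("tally",(.438,-.0565),.028)]:
    for it in range(3):
        D=np.hypot(X[...,0]-c[0],X[...,1]-c[1])
        m=(D<rad+.012)&(g<75)&(Z>.052)&(Z<.062)
        if it<2:c=np.array(cv2.minEnclosingCircle(X[m][:,:2].astype(np.float32))[0])
    print(n,"centre",c.round(4),"r",cv2.minEnclosingCircle(X[m][:,:2].astype(np.float32))[1])
    bar=(D<.032)&(Z>.078)&(Z<.1); q=cv2.minAreaRect(X[bar][:,:2].astype(np.float32)); print(" bar",np.round(q[0],4),np.round(q[1],4),round(q[2],1))
    B=X[bar&(g>120)]
    if len(B): print(" line on bar yaw",ang(B[:,:2].mean(0)-q[0]),len(B))
    L=X[(D<rad)&(D>.02)&(g>120)&(Z>.05)&(Z<.064)]
    if n=="bezel":
        if len(L): print(" line on disc yaw",ang(L[:,:2].mean(0)-c),len(L))
        P=X[(D>.038)&(D<.062)&(g<70)&(Z>.044)&(Z<.056)]; a=np.unwrap(np.radians([ang(v) for v in (P[:,:2]-c)])); print(" pointer yaw",np.degrees(np.median(a)),np.degrees(a.std()),len(P), P.mean(0))
E
python3 dials.py w8.npz
```

```text
housing [0.4468 0.0083] [0.1486 0.2287] 2.85
bezel centre [0.4355 0.0585] r 0.03479347378015518
 bar [0.4353 0.0589] [0.0492 0.0146] 31.7
 line on bar yaw 32.62076866531361 139
 line on disc yaw 55.7066858388783 79
 pointer yaw -69.93973757995857 2.9815686979363614 81 [0.45149902 0.01502774 0.05024222]
tally centre [ 0.4406 -0.0545] r 0.026359327137470245
 bar [ 0.4411 -0.0547] [0.0462 0.014 ] 85.2
 line on bar yaw -96.66995885022288 96
```

```bash
python3 -m creep '[{"rx":0,"ry":0,"rz":0.0281,"dx":0.006,"dy":0.3,"dz":0,"fingers":0},{"rx":0,"ry":0,"rz":0.0281,"dx":0.006,"dy":0.3,"dz":0,"fingers":0},{"rx":0,"ry":0,"rz":0.0281,"dx":0.006,"dy":0.3,"dz":0,"fingers":0},{"rx":0,"ry":0,"rz":0.0281,"dx":0.006,"dy":0.3,"dz":0,"fingers":0},{"rx":0,"ry":0,"rz":0.0281,"dx":0.006,"dy":0.3,"dz":0,"fingers":0},{"rx":0,"ry":0,"rz":0.0281,"dx":0.006,"dy":0.3,"dz":0,"fingers":0}]'
python3 -m creep '[{"rx":0,"ry":0,"rz":0.0281,"dx":0.006,"dy":0.3,"dz":0,"fingers":0},{"rx":0,"ry":0,"rz":0.0281,"dx":0.006,"dy":0.3,"dz":0,"fingers":0},{"rx":0,"ry":0,"rz":0.0281,"dx":0.006,"dy":0.3,"dz":0,"fingers":0},{"rx":0,"ry":0,"rz":0.0281,"dx":0.006,"dy":0.3,"dz":0,"fingers":0},{"rx":0,"ry":0,"rz":0.0281,"dx":0.006,"dy":0.3,"dz":0,"fingers":0},{"rx":0,"ry":0,"rz":0.0281,"dx":0.006,"dy":0.3,"dz":0,"fingers":0},{"rx":0,"ry":0,"rz":0,"dx":0,"dy":0,"dz":-0.9,"fingers":0},{"rx":0,"ry":0,"rz":0,"dx":0,"dy":0,"dz":-0.9,"fingers":0},{"rx":0,"ry":0,"rz":0,"dx":0,"dy":0,"dz":-0.9,"fingers":0},{"rx":0,"ry":0,"rz":0,"dx":0,"dy":0,"dz":0,"fingers":0}]'
python3 -c 'from h import *;tool()'
```

```text
time: 28.72
ee_pos: [0.4343, 0.0055, 0.2555]
eef_rot: [0.176, 0.685, -0.176, 0.685]
ft_force: [-0.1, -0.2, 0.1]
width: 0.0443
time: 29.98
ee_pos: [0.4343, 0.0591, 0.1732]
eef_rot: [-0.193, 0.682, 0.192, 0.679]
ft_force: [-0.5, -0.2, 0.7]
width: 0.0434
t 29.98 pos [0.4343 0.0591 0.1732] jaw 121.6 down [-0.003 -0.002 -1.   ] F [-0.5 -0.2  0.7] w 0.0434 q [-0.74 -0.06  0.48  2.03  0.03  1.17  1.86]
```

```bash
python3 -m creep '[{"rx":0,"ry":0,"rz":0,"dx":0.03,"dy":0,"dz":-0.9,"fingers":0},{"rx":0,"ry":0,"rz":0,"dx":0,"dy":0,"dz":-0.9,"fingers":0},{"rx":0,"ry":0,"rz":0,"dx":0,"dy":0,"dz":-0.8,"fingers":0},{"rx":0,"ry":0,"rz":0,"dx":0,"dy":0,"dz":-0.5,"fingers":0},{"rx":0,"ry":0,"rz":0,"dx":0,"dy":0,"dz":-0.2,"fingers":0},{"rx":0,"ry":0,"rz":0,"dx":0,"dy":0,"dz":0,"fingers":0}]'
python3 -m creep '[{"rx":0,"ry":0,"rz":0,"dx":0,"dy":0,"dz":0,"fingers":-1},{"rx":0,"ry":0,"rz":0,"dx":0,"dy":0,"dz":0,"fingers":-1},{"rx":0,"ry":0,"rz":0,"dx":0,"dy":0,"dz":0,"fingers":-1},{"rx":0,"ry":0,"rz":0,"dx":0,"dy":0,"dz":0,"fingers":-1}]' 12
python3 -c 'from h import *;tool()'
```

```text
time: 30.72
ee_pos: [0.4363, 0.0602, 0.0759]
eef_rot: [-0.193, 0.68, 0.193, 0.68]
ft_force: [0.9, 0.2, -0.3]
width: 0.0433
time: 31.22
ee_pos: [0.4368, 0.0593, 0.0757]
eef_rot: [-0.194, 0.68, 0.192, 0.681]
ft_force: [1.9, -0.7, 0.2]
width: 0.0138
t 31.23 pos [0.4368 0.0593 0.0757] jaw 121.7 down [ 0.002 -0.001 -1.   ] F [ 1.9 -0.7  0.2] w 0.0138 q [-0.72  0.08  0.5   2.13 -0.05  0.94  1.93]
```

```bash
python3 -m creep '[{"rx":0,"ry":0,"rz":-0.0235,"dx":0,"dy":0,"dz":0,"fingers":-1},{"rx":0,"ry":0,"rz":-0.0235,"dx":0,"dy":0,"dz":0,"fingers":-1},{"rx":0,"ry":0,"rz":-0.0235,"dx":0,"dy":0,"dz":0,"fingers":-1},{"rx":0,"ry":0,"rz":-0.0235,"dx":0,"dy":0,"dz":0,"fingers":-1},{"rx":0,"ry":0,"rz":-0.0235,"dx":0,"dy":0,"dz":0,"fingers":-1},{"rx":0,"ry":0,"rz":-0.0235,"dx":0,"dy":0,"dz":0,"fingers":-1}]'
python3 -m creep '[{"rx":0,"ry":0,"rz":-0.0235,"dx":0,"dy":0,"dz":0,"fingers":-1},{"rx":0,"ry":0,"rz":-0.0235,"dx":0,"dy":0,"dz":0,"fingers":-1},{"rx":0,"ry":0,"rz":-0.0235,"dx":0,"dy":0,"dz":0,"fingers":-1},{"rx":0,"ry":0,"rz":-0.0235,"dx":0,"dy":0,"dz":0,"fingers":-1},{"rx":0,"ry":0,"rz":-0.0235,"dx":0,"dy":0,"dz":0,"fingers":-1},{"rx":0,"ry":0,"rz":-0.0235,"dx":0,"dy":0,"dz":0,"fingers":-1},{"rx":0,"ry":0,"rz":0,"dx":0,"dy":0,"dz":0,"fingers":-1}]'
python3 -c 'from h import *;tool()'
```

```text
time: 31.98
ee_pos: [0.4369, 0.0582, 0.0757]
eef_rot: [0.119, 0.696, -0.12, 0.698]
ft_force: [3.4, -10.1, 0.9]
width: 0.0137
time: 32.85
ee_pos: [0.4361, 0.0573, 0.0757]
eef_rot: [0.405, 0.578, -0.407, 0.58]
ft_force: [-1.2, -12.9, 6.8]
width: 0.0138
t 32.85 pos [0.4361 0.0573 0.0757] jaw 19.9 down [-0.    -0.003 -1.   ] F [ -1.2 -12.9   6.8] w 0.0138 q [-0.82  0.09  0.61  2.13 -0.06  0.94  0.17]
```

```bash
python3 -m creep '[{"rx":0,"ry":0,"rz":0,"dx":0,"dy":0.05,"dz":0,"fingers":-1},{"rx":0,"ry":0,"rz":0,"dx":0,"dy":0,"dz":0,"fingers":0},{"rx":0,"ry":0,"rz":0,"dx":0,"dy":0,"dz":0,"fingers":0},{"rx":0,"ry":0,"rz":0,"dx":0,"dy":0,"dz":0.5,"fingers":0},{"rx":0,"ry":0,"rz":0,"dx":0,"dy":0,"dz":1,"fingers":0},{"rx":0,"ry":0,"rz":0,"dx":0,"dy":0,"dz":1,"fingers":0},{"rx":0,"ry":0,"rz":-0.014,"dx":0,"dy":-0.9,"dz":1,"fingers":0},{"rx":0,"ry":0,"rz":-0.014,"dx":0,"dy":-0.9,"dz":1,"fingers":0},{"rx":0,"ry":0,"rz":-0.014,"dx":0,"dy":-0.9,"dz":1,"fingers":0},{"rx":0,"ry":0,"rz":-0.014,"dx":0,"dy":-0.9,"dz":0.5,"fingers":0}]' >/dev/null
python3 -m creep '[{"rx":0,"ry":0,"rz":0,"dx":0,"dy":0,"dz":0,"fingers":0},{"rx":0,"ry":0,"rz":0,"dx":0,"dy":0,"dz":0,"fingers":0}]' >/dev/null
python3 - <<'E'
from h import *
tool(); p,d,c=cam("wrist"); X=cloud(d,c); np.savez("w9.npz",p=p,X=X)
s=p[15:230,150:500]; cv2.imwrite("pics/w9.png",cv2.resize(s[...,::-1],None,fx=2.2,fy=2.2,interpolation=cv2.INTER_CUBIC))
E
python3 dials.py w9.npz
```

```text
t 34.35 pos [ 0.4356 -0.0459  0.2549] jaw 0.1 down [-0.001 -0.    -1.   ] F [-0.3  0.5 -0.5] w 0.0432 q [-0.73 -0.17  0.67  1.92  0.11  1.36 -0.09]
housing [0.4471 0.0084] [0.1496 0.2288] 2.92
bezel centre [0.4351 0.0579] r 0.03485510125756264
 bar [0.4353 0.0595] [0.0143 0.05  ] 20.0
 line on bar yaw -70.8166807623239 143
 line on disc yaw -31.615507146750787 76
 pointer yaw -69.28149861338547 2.825912002655881 70 [0.45141462 0.01479895 0.05027546]
tally centre [ 0.4404 -0.0547] r 0.026176974177360535
 bar [ 0.4411 -0.0546] [0.0458 0.014 ] 85.2
 line on bar yaw -96.74135963690715 102
```

View pics/w9.png

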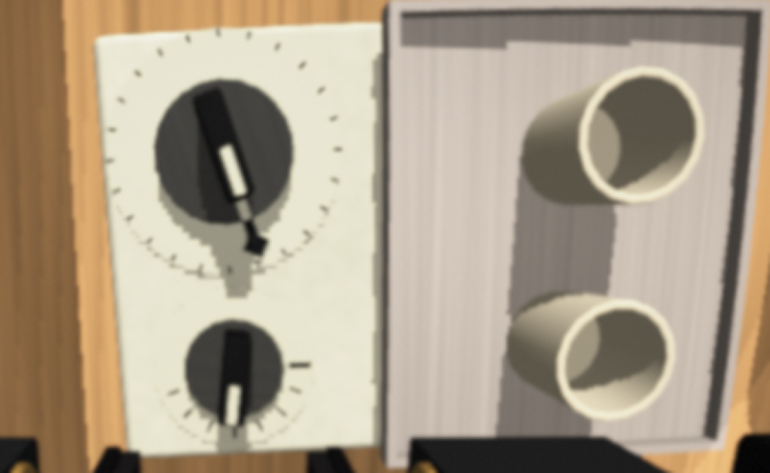

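The bezel line and the pointer are collinear, at about -70° each. The tally line points down at (232,410), yaw -95°, so it needs about +98° to reach the stop.

```bash
python3 -m creep '[{"rx":0,"ry":0,"rz":-0.0136,"dx":0.18,"dy":-0.29,"dz":-0.9,"fingers":0},{"rx":0,"ry":0,"rz":0,"dx":0,"dy":0,"dz":-0.9,"fingers":0},{"rx":0,"ry":0,"rz":0,"dx":0,"dy":0,"dz":-0.9,"fingers":0},{"rx":0,"ry":0,"rz":0,"dx":0,"dy":0,"dz":-0.9,"fingers":0},{"rx":0,"ry":0,"rz":0,"dx":0,"dy":0,"dz":-0.9,"fingers":0},{"rx":0,"ry":0,"rz":0,"dx":0,"dy":0,"dz":-0.8,"fingers":0},{"rx":0,"ry":0,"rz":0,"dx":0,"dy":0,"dz":-0.5,"fingers":0},{"rx":0,"ry":0,"rz":0,"dx":0,"dy":0,"dz":-0.25,"fingers":0},{"rx":0,"ry":0,"rz":0,"dx":0,"dy":0,"dz":0,"fingers":0}]'
python3 -m creep '[{"rx":0,"ry":0,"rz":0,"dx":0,"dy":0,"dz":0,"fingers":-1},{"rx":0,"ry":0,"rz":0,"dx":0,"dy":0,"dz":0,"fingers":-1},{"rx":0,"ry":0,"rz":0,"dx":0,"dy":0,"dz":0,"fingers":-1},{"rx":0,"ry":0,"rz":0,"dx":0,"dy":0,"dz":0,"fingers":-1}]' 12
python3 -c 'from h import *;tool()'
```

```text
time: 35.52
ee_pos: [0.4412, -0.0549, 0.0739]
eef_rot: [-0.521, -0.478, 0.521, -0.478]
ft_force: [0.3, -0.1, -0.6]
width: 0.0438
time: 36.02
ee_pos: [0.4413, -0.0549, 0.0741]
eef_rot: [0.521, 0.478, -0.521, 0.478]
ft_force: [-0.4, 0.9, 4.5]
width: 0.014
t 36.02 pos [ 0.4413 -0.0549  0.0741] jaw -4.9 down [ 0.  0. -1.] F [-0.4  0.9  4.5] w 0.014 q [-0.69  0.11  0.75  2.13 -0.09  0.94  0.03]
```

```bash
python3 -m creep '[{"rx":0,"ry":0,"rz":0.024,"dx":0,"dy":0,"dz":0,"fingers":-1},{"rx":0,"ry":0,"rz":0.024,"dx":0,"dy":0,"dz":0,"fingers":-1},{"rx":0,"ry":0,"rz":0.024,"dx":0,"dy":0,"dz":0,"fingers":-1},{"rx":0,"ry":0,"rz":0.024,"dx":0,"dy":0,"dz":0,"fingers":-1},{"rx":0,"ry":0,"rz":0.024,"dx":0,"dy":0,"dz":0,"fingers":-1},{"rx":0,"ry":0,"rz":0.024,"dx":0,"dy":0,"dz":0,"fingers":-1},{"rx":0,"ry":0,"rz":0.024,"dx":0,"dy":0,"dz":0,"fingers":-1},{"rx":0,"ry":0,"rz":0.024,"dx":0,"dy":0,"dz":0,"fingers":-1},{"rx":0,"ry":0,"rz":0.024,"dx":0,"dy":0,"dz":0,"fingers":-1},{"rx":0,"ry":0,"rz":0.024,"dx":0,"dy":0,"dz":0,"fingers":-1}]'
python3 -m creep '[{"rx":0,"ry":0,"rz":0.024,"dx":0,"dy":0,"dz":0,"fingers":-1},{"rx":0,"ry":0,"rz":0,"dx":0,"dy":0,"dz":0,"fingers":-1}]' >/dev/null
python3 -c 'from h import *;print(tool()["torque"])'
python3 -m creep '[{"rx":0,"ry":0,"rz":0.008,"dx":0,"dy":0,"dz":0,"fingers":-1},{"rx":0,"ry":0,"rz":0.006,"dx":0,"dy":0,"dz":0,"fingers":-1},{"rx":0,"ry":0,"rz":0,"dx":0,"dy":0,"dz":0,"fingers":-1}]' >/dev/null
python3 -c 'from h import *;print(tool()["torque"])'
```

```text
time: 37.28
ee_pos: [0.4408, -0.0553, 0.0741]
eef_rot: [0.051, 0.706, -0.051, 0.705]
ft_force: [-4.9, -1.2, 7.2]
width: 0.0139
t 37.52 pos [ 0.4408 -0.0553  0.0741] jaw 90.3 down [-0.001 -0.    -1.   ] F [-5.2 -1.9  6.6] w 0.0136 q [-0.56  0.1   0.62  2.13 -0.07  0.94  1.67]
[-0.29118491  1.06309156 -0.0078455 ]
t 37.9 pos [ 0.4409 -0.0554  0.0741] jaw 95.2 down [-0.001  0.    -1.   ] F [-4.1 -1.3  6.2] w 0.0142 q [-0.56  0.1   0.61  2.12 -0.07  0.94  1.75]
[-0.32756869  0.94632746 -0.27954834]
```

```bash
python3 -m creep '[{"rx":0,"ry":0,"rz":0,"dx":0,"dy":0,"dz":0,"fingers":0},{"rx":0,"ry":0,"rz":0,"dx":0,"dy":0,"dz":0,"fingers":0},{"rx":0,"ry":0,"rz":0,"dx":0,"dy":0,"dz":0.5,"fingers":0},{"rx":0,"ry":0,"rz":0,"dx":0,"dy":0,"dz":1,"fingers":0},{"rx":0,"ry":0,"rz":-0.0264,"dx":0,"dy":0,"dz":1,"fingers":0},{"rx":0,"ry":0,"rz":-0.0264,"dx":0,"dy":0,"dz":1,"fingers":0},{"rx":0,"ry":0,"rz":-0.0264,"dx":0,"dy":0,"dz":1,"fingers":0},{"rx":0,"ry":0,"rz":-0.0264,"dx":0,"dy":0,"dz":1,"fingers":0},{"rx":0,"ry":0,"rz":-0.0264,"dx":-0.1,"dy":0.1,"dz":0.5,"fingers":0},{"rx":0,"ry":0,"rz":-0.0264,"dx":-0.1,"dy":0.1,"dz":0,"fingers":0}]' >/dev/null
python3 -m creep '[{"rx":0,"ry":0,"rz":-0.0264,"dx":0,"dy":0.1,"dz":0,"fingers":0},{"rx":0,"ry":0,"rz":-0.0264,"dx":0,"dy":0,"dz":0,"fingers":0},{"rx":0,"ry":0,"rz":-0.0264,"dx":0,"dy":0,"dz":0,"fingers":0},{"rx":0,"ry":0,"rz":-0.0264,"dx":0,"dy":0,"dz":0,"fingers":0},{"rx":0,"ry":0,"rz":0,"dx":0,"dy":0,"dz":0,"fingers":0},{"rx":0,"ry":0,"rz":0,"dx":0,"dy":0,"dz":0,"fingers":0}]' >/dev/null
python3 - <<'E'
from h import *
tool(); p,d,c=cam("wrist"); X=cloud(d,c); np.savez("w10.npz",p=p,X=X)
s=p[15:230,150:500]; cv2.imwrite("pics/w10.png",cv2.resize(s[...,::-1],None,fx=2.2,fy=2.2,interpolation=cv2.INTER_CUBIC))
E
python3 dials.py w10.npz
```

```text
t 39.9 pos [ 0.4353 -0.0461  0.2545] jaw 0.4 down [ 0.001  0.    -1.   ] F [ 0.2  0.5 -0.2] w 0.0434 q [-0.51 -0.14  0.47  1.91  0.06  1.35 -0.05]
housing [0.4463 0.0085] [0.148  0.2287] 2.78
bezel centre [0.4346 0.0586] r 0.03412928059697151
 bar [0.4352 0.0594] [0.0142 0.0501] 19.7
 line on bar yaw -70.98080064718769 137
 line on disc yaw 71.972289112596 116
 pointer yaw -69.02933452539264 2.6476691536456674 73 [0.45119404 0.01526044 0.05025055]
tally centre [ 0.4407 -0.055 ] r 0.026411456987261772
 bar [ 0.441  -0.0546] [0.0457 0.0143] 3.0
 line on bar yaw 2.5453242959724673 112
```

View pics/w10.png

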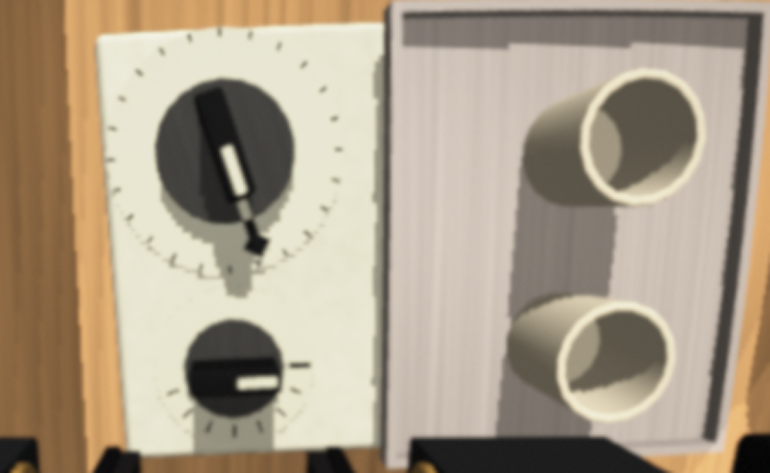

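The tally bar is at 3.0° against a housing yaw of 2.9°, so it is at its stop. The bezel and pointer still agree. I'm moving the arm clear for a final overall check, including the spoon.

```bash
python3 -m creep '[{"rx":0,"ry":0,"rz":0,"dx":-0.1,"dy":1,"dz":0.3,"fingers":0},{"rx":0,"ry":0,"rz":0,"dx":-0.1,"dy":1,"dz":0.3,"fingers":0},{"rx":0,"ry":0,"rz":0,"dx":-0.1,"dy":1,"dz":0,"fingers":0},{"rx":0,"ry":0,"rz":0,"dx":-0.1,"dy":1,"dz":0,"fingers":0},{"rx":0,"ry":0,"rz":0,"dx":-0.1,"dy":1,"dz":0,"fingers":0},{"rx":0,"ry":0,"rz":0,"dx":-0.1,"dy":1,"dz":0,"fingers":0},{"rx":0,"ry":0,"rz":0,"dx":-0.1,"dy":1,"dz":0,"fingers":0},{"rx":0,"ry":0,"rz":0,"dx":-0.1,"dy":1,"dz":0,"fingers":0},{"rx":0,"ry":0,"rz":0,"dx":-0.1,"dy":1,"dz":0,"fingers":0},{"rx":0,"ry":0,"rz":0,"dx":-0.1,"dy":1,"dz":0,"fingers":0}]' >/dev/null
python3 -m creep '[{"rx":0,"ry":0,"rz":0,"dx":-0.5,"dy":1,"dz":0,"fingers":0},{"rx":0,"ry":0,"rz":0,"dx":-0.5,"dy":1,"dz":0,"fingers":0},{"rx":0,"ry":0,"rz":0,"dx":-0.5,"dy":1,"dz":0,"fingers":0},{"rx":0,"ry":0,"rz":0,"dx":-0.5,"dy":1,"dz":0,"fingers":0},{"rx":0,"ry":0,"rz":0,"dx":0,"dy":0,"dz":0,"fingers":0}]' >/dev/null
python3 pots.py top11
python3 - <<'E'
from h import *
z=np.load("top.npz"); p,X=z["p"],z["X"]
B=X.reshape(-1,3); B=B[(B[:,2]>.105)&(B[:,2]<.14)&(abs(B[:,0]-.612)<.09)&(abs(B[:,1]-.02)<.12)]
for s in (B[B[:,1]>.013],B[B[:,1]<.013]): print("pot",cv2.minEnclosingCircle(s[:,:2].astype(np.float32)),s[:,2].max())
m=(p.max(2)<90)&(abs(X[...,0]-.49)<.13)&(abs(X[...,1]+.334)<.06); S=X[m]
print("spoon",cv2.minAreaRect(S[:,:2].astype(np.float32)),S[:,2].min(),S[:,2].max())
E
```

```text
t 41.83 pos [0.3435 0.3762 0.2718] jaw 0.5 down [-0.001 -0.    -1.   ] F [ 0.7 -1.   0.1] w 0.0434 q [-0.91  0.06 -0.01  1.7   0.    1.38 -0.91]
((0.763951301574707, 0.3639370799064636), 0.04836241900920868) 0.09 [146 100  29   5]
((0.5073071718215942, 0.32645127177238464), 0.022198492661118507) 0.097 [162 167  15  15]
pot ((0.6095542907714844, 0.058697719126939774), 0.02837224118411541) 0.12894102709011515
pot ((0.6101062297821045, -0.03809142857789993), 0.028767360374331474) 0.13169888983133698
spoon ((0.4781523644924164, -0.33798307180404663), (0.09339150041341782, 0.20968811213970184), 82.85444641113281) -0.0005112840684326455 0.031802523831985605
```

View pics/top11.png

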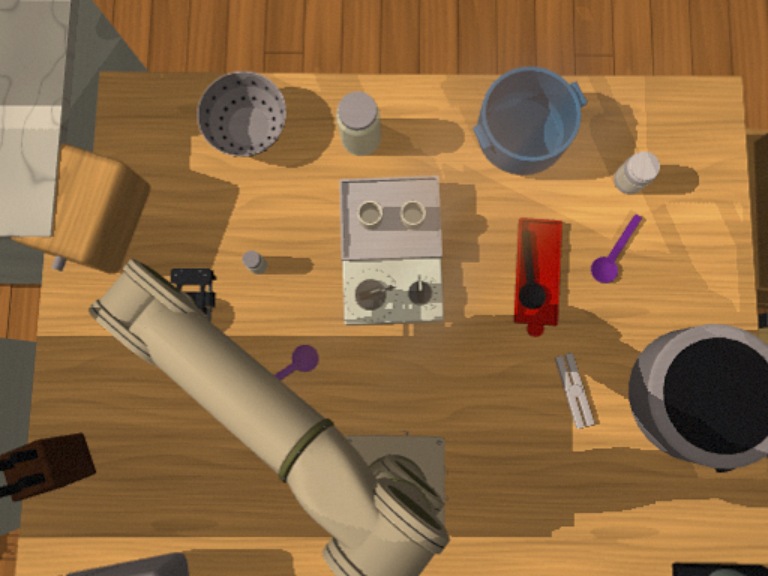

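The spoon lies inside the holder with its bowl at (532,295). Both pots are in the tray at (370,214) and (413,214), the dials are set and the shaker hasn't moved. Handing in.

```bash
python3 -c 'from h import *;print(close_job())'
```

```text
the job is handed in; nothing more can be done
None
```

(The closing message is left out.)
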